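Clip a power board onto a rotary board holder and index it to the test station

ROBOT

A 6-joint arm with a two-finger parallel gripper is mounted at the origin on the work surface. World frame = base frame: x ahead of the robot, y to its left, z up, the work surface at z = 0. Lengths are in m, angles in rad, forces in N, time in s.
With the tool pointing down it reaches from about 0.35 to 0.85 m from the base axis. Payload 8.1 kg.
Tool frame: the origin (TCP) lies midway between the tips of the shut fingers; the grasp point (between the pads) lies 19 mm behind it; z points along the fingers, y is the direction in which the jaws open and shut (so a half turn about z gives the same grasp; the last joint's range is limited). The gripper opens to 93 mm and grips with 3 to 60 N. Pads are 15 mm wide; open, the fingers measure 128 mm over their backs; the gripper's body (75 mm by 188 mm) begins 65 mm behind the grasp point.
Start: joints at [-0.085, 0.13, 1.488, -0, 1.523, -0.085], TCP at [0.6, 0, 0.219] pointing down, gripper open.
Joint ranges: [-2.96, 2.96], [-0.89, 2.26], [0.02, 2.5], [-1.34, 4.48], [0, 2.73], [-2.66, 2.66]. Speed limits (rad/s): [2.39, 2.39, 2.79, 3.14, 3.14, 3.14].

INTERFACE

Orientations are given as a rotation vector (axis times angle).
In Python, from plant import monitor, eyes, ticket gives the robot as it stands.
- The arm moves only by the tool send_rows, never from a script. Its argument "motion" is a list of rows, each a list of 2 entries, a list of its own where there are three numbers: the shift along the tool's x, y, z in m, then the turn about the tool's z in degrees. In form: [[[dx, dy, dz], twist], ...]. A call has 1 to 12 rows; each row is the pose to reach, as a shift and turn from the pose commanded when the call began, along the tool's axes at that moment; what a row does not reach only later rows make up. A row lasts 1/8 s, in which the tool goes at most 62.5 mm and 10.7 degrees, less where a joint would pass 70% of its speed; a pose out of reach is approached as far as the arm can. A call with a gripper value outside its range is refused whole. "jaw" is the finger opening in m, from 0 to 0.093, set as the call begins (left out, the last holds). The fingers move at their own pace and stop on an object; "squeeze" is the grip in N (left out, the last holds). Time passes only in rows, so rows that repeat a pose let the fingers close. It gives the time, the measured TCP pose, the force and the opening at its end, in the units of the state.
- monitor.read_state(): the state, without advancing time (a new reading comes with each control period).
- eyes.read_camera(name): name is "scene" or "side" or "wrist"; returns the picture (420x560x3 uint8, red, green, blue); there is no depth.
- eyes.camera_model(name): a dict with "mtx" (3x3 intrinsics, pixels), "k1" (the pictures are not rectified: a ray, as slopes to the right and down, at radius r is drawn at 1 + k1 r^2 times it, then the intrinsics apply), "cam_to_world" (4x4, takes a point from camera to world coordinates); the wrist camera has in their place "mount" (4x4, takes a point from camera to tool coordinates, whose origin is the TCP and whose axes are the flange's). Camera axes: x right, y down, z forward; pixel columns grow to the right and rows downward; lengths in m; the calibration is good to about 2 mm. A picture is of the moment at which its call begins: read the wrist's pose just before it. camera_model takes no time and is no camera call.
- ticket.close_job(): hands the job in, once; it reports no verdict.
The state is a dict: "t": time; "q": joint angles; "dq": joint speeds; "joint_torque": joint torques, N m; "tool_pos": TCP position; "orientation": TCP orientation; "force": force on the tool from outside, world axes, zero at the start; "wrist_torque": the same for the moment, N m; "opening": finger opening in m.
Only numpy, scipy, OpenCV 4.12 (cv2) and the standard library are available. Lean on these libraries where they do the work, as an engineer would, in place of code of your own. Each camera call takes 0.05 s, during which the arm holds its last target.

TASK

Turn the rotary board holder to its loading station, so that the plunger drops home in the slot towards the robot's left. With the head locked there, push every spring clip lying on the bench sideways into the groove of a corner stud until it snaps fully home, one clip to a stud (any stud, and some may stay empty). Then lift the plunger, swing the head to the test station at the right-hand end and let the plunger drop home, leaving the rest of the bench undisturbed.

Things in the scene. Friction and masses are not known exactly. Their poses are not given: they have to be found in the camera images.
- head (a joint): turn of the holder's head about its upright axis, rad, growing anticlockwise from above. -0.55 = loading station (plunger arm swung to the robot's left), +0.55 = test station (arm to the robot's right); end stops at -0.57, +0.57. Takes 2 N at the knob with the plunger lifted, up to 4 N more with its pin dragging on the ring. Starts between the stations, unlocked
- plunger (a joint): lift of the sprung index plunger, m: 0 = home, down in a slot of the index ring (head locked, 1.5 mm of play); 0.015 = its pin rests on the ring's flat top between the two slots (head free); 0.026 = top stop. The spring presses it down with 4 N at home, 9 N at the top; let go over a slot, it drops home by itself
- plunger_knob (a point): centre of the black round plunger knob, 30 mm across, 40 mm tall, upright, on the end of the head's arm, 115 mm from the head's axis; 100 mm above the table when home. Under it 15 mm of stem, then the arm (top 65 mm above the table). It travels with the head: to turn the head, hold the knob lifted and carry it round
- head_axis (a point): on the head's turning axis, 89 mm above the table (groove height). The holder: round grey base 260 mm across, square 126 mm aluminium head with a 112 mm circuit board; place and yaw vary. The orientation is the base's, not the head's: at head angle a the knob lies from here in this frame's direction (-cos a, -sin a)
- stud1 (a point): middle of the groove of the steel corner stud on the arm side, left (looking along the arm to the axis), 62 mm from the axis. Groove: 20 mm across, 83 to 95 mm above the table; bevelled 38 mm shoulder below, 27 mm stud head above, top 105 mm. A 36 mm wide rest for the clip's foot, top 72 mm above the table, runs outward to 136 mm from the axis: push the clip in along it
- stud2 (a point): middle of the groove of the steel corner stud away from the arm, left (looking along the arm to the axis), 62 mm from the axis. Groove: 20 mm across, 83 to 95 mm above the table; bevelled 38 mm shoulder below, 27 mm stud head above, top 105 mm. A 36 mm wide rest for the clip's foot, top 72 mm above the table, runs outward to 136 mm from the axis: push the clip in along it
- stud3 (a point): middle of the groove of the steel corner stud away from the arm, right (looking along the arm to the axis), 62 mm from the axis. Groove: 20 mm across, 83 to 95 mm above the table; bevelled 38 mm shoulder below, 27 mm stud head above, top 105 mm. A 36 mm wide rest for the clip's foot, top 72 mm above the table, runs outward to 136 mm from the axis: push the clip in along it
- stud4 (a point): middle of the groove of the steel corner stud on the arm side, right (looking along the arm to the axis), 62 mm from the axis. Groove: 20 mm across, 83 to 95 mm above the table; bevelled 38 mm shoulder below, 27 mm stud head above, top 105 mm. A 36 mm wide rest for the clip's foot, top 72 mm above the table, runs outward to 136 mm from the axis: push the clip in along it
- clip1_grip (a point): steel spring clip 1 (3 or 4 clips are there; else None): level fork 8 mm thick, 46 wide, its underside 10 mm off the bench on a foot; upright tab on its tail; 92 long, 140 g; +x points to the open mouth, z up. This point: centre of the tab, 40 mm long (x), 12 thick (y), 42 tall, 21 mm above the foot's underside. Grip the 12 mm. Beside it the foot, 4 high, 34 wide; fork arms start 18 mm ahead
- clip1_throat (a point): middle of its throat, 54 mm ahead (+x) of the tab's centre, 14 mm above the foot's underside; lies on the stud's groove point when home (1 mm play, 2 mm up and down). The two sprung arms end in inward bumps 9.5 mm past this point, 16 mm apart; tips end 15.5 mm past it. Snapping on takes 5 to 15 N, pulling off too; it snaps when this point comes within 9.5 mm of the stud's axis
- clip2_grip (a point): steel spring clip 2 (3 or 4 clips are there; else None): level fork 8 mm thick, 46 wide, its underside 10 mm off the bench on a foot; upright tab on its tail; 92 long, 140 g; +x points to the open mouth, z up. This point: centre of the tab, 40 mm long (x), 12 thick (y), 42 tall, 21 mm above the foot's underside. Grip the 12 mm. Beside it the foot, 4 high, 34 wide; fork arms start 18 mm ahead
- clip2_throat (a point): middle of its throat, 54 mm ahead (+x) of the tab's centre, 14 mm above the foot's underside; lies on the stud's groove point when home (1 mm play, 2 mm up and down). The two sprung arms end in inward bumps 9.5 mm past this point, 16 mm apart; tips end 15.5 mm past it. Snapping on takes 5 to 15 N, pulling off too; it snaps when this point comes within 9.5 mm of the stud's axis
- clip3_grip (a point): steel spring clip 3 (3 or 4 clips are there; else None): level fork 8 mm thick, 46 wide, its underside 10 mm off the bench on a foot; upright tab on its tail; 92 long, 140 g; +x points to the open mouth, z up. This point: centre of the tab, 40 mm long (x), 12 thick (y), 42 tall, 21 mm above the foot's underside. Grip the 12 mm. Beside it the foot, 4 high, 34 wide; fork arms start 18 mm ahead
- clip3_throat (a point): middle of its throat, 54 mm ahead (+x) of the tab's centre, 14 mm above the foot's underside; lies on the stud's groove point when home (1 mm play, 2 mm up and down). The two sprung arms end in inward bumps 9.5 mm past this point, 16 mm apart; tips end 15.5 mm past it. Snapping on takes 5 to 15 N, pulling off too; it snaps when this point comes within 9.5 mm of the stud's axis
- clip4_grip (a point): steel spring clip 4 (3 or 4 clips are there; else None): level fork 8 mm thick, 46 wide, its underside 10 mm off the bench on a foot; upright tab on its tail; 92 long, 140 g; +x points to the open mouth, z up. This point: centre of the tab, 40 mm long (x), 12 thick (y), 42 tall, 21 mm above the foot's underside. Grip the 12 mm. Beside it the foot, 4 high, 34 wide; fork arms start 18 mm ahead
- clip4_throat (a point): middle of its throat, 54 mm ahead (+x) of the tab's centre, 14 mm above the foot's underside; lies on the stud's groove point when home (1 mm play, 2 mm up and down). The two sprung arms end in inward bumps 9.5 mm past this point, 16 mm apart; tips end 15.5 mm past it. Snapping on takes 5 to 15 N, pulling off too; it snaps when this point comes within 9.5 mm of the stud's axis
- meter: grey hand multimeter, 160 x 80 x 36 mm, bystander: leave alone
- pliers: pliers with black grips, 150 mm, lying flat, bystander: leave alone
- solder_reel: reel of solder, 64 mm across, 45 mm tall, bystander: leave alone
- screwdriver: screwdriver, 190 mm, bystander: leave alone
- parts_tray: grey parts tray, 160 x 100 x 35 mm, bystander: leave alone
- spare_board: spare circuit board, 90 x 60 x 12 mm, bystander: leave alone
There are look-alikes about, which are no part of the job. Leave any blue or red look-alike of the part that bears clip4_grip alone.

How it is judged:
On the way, in this order (a step that is already met when the one before it is completed fails the run):
1. the head stands at the loading station with the plunger home (value of joint head below -0.5 rad and value of joint plunger below 0.004 m), for 0.2 s.
2. with the head locked at the loading station, every clip is snapped home on a stud (all of step 1 and (distance between clip1_throat and stud1 below 0.006 m or distance between clip1_throat and stud2 below 0.006 m or distance between clip1_throat and stud3 below 0.006 m or distance between clip1_throat and stud4 below 0.006 m) and angle between each of clip1_throat, clip2_throat, clip3_throat, clip4_throat's own z axis and vertical below 0.2 rad and (distance between clip2_throat and stud1 below 0.006 m or distance between clip2_throat and stud2 below 0.006 m or distance between clip2_throat and stud3 below 0.006 m or distance between clip2_throat and stud4 below 0.006 m) and (distance between clip3_throat and stud1 below 0.006 m or distance between clip3_throat and stud2 below 0.006 m or distance between clip3_throat and stud3 below 0.006 m or distance between clip3_throat and stud4 below 0.006 m) and (distance between clip4_throat and stud1 below 0.006 m or distance between clip4_throat and stud2 below 0.006 m or distance between clip4_throat and stud3 below 0.006 m or distance between clip4_throat and stud4 below 0.006 m)), for 0.2 s.
3. the plunger is lifted out of the loading slot (value of joint plunger above 0.012 m), for 0.1 s.
4. the head stands at the test station with the plunger home (value of joint head above 0.5 rad and value of joint plunger below 0.004 m), for 0.2 s.
At the end, for the whole second after the job is handed in: Head at the test station (joint above 0.5 rad) with the plunger home (under 4 mm), every clip present snapped onto a stud (throat within 6 mm of a groove's middle, level within 0.2 rad) (all of step 4 and (distance between clip1_throat and stud1 below 0.006 m or distance between clip1_throat and stud2 below 0.006 m or distance between clip1_throat and stud3 below 0.006 m or distance between clip1_throat and stud4 below 0.006 m) and angle between each of clip1_throat, clip2_throat, clip3_throat, clip4_throat's own z axis and vertical below 0.2 rad and (distance between clip2_throat and stud1 below 0.006 m or distance between clip2_throat and stud2 below 0.006 m or distance between clip2_throat and stud3 below 0.006 m or distance between clip2_throat and stud4 below 0.006 m) and (distance between clip3_throat and stud1 below 0.006 m or distance between clip3_throat and stud2 below 0.006 m or distance between clip3_throat and stud3 below 0.006 m or distance between clip3_throat and stud4 below 0.006 m) and (distance between clip4_throat and stud1 below 0.006 m or distance between clip4_throat and stud2 below 0.006 m or distance between clip4_throat and stud3 below 0.006 m or distance between clip4_throat and stud4 below 0.006 m)); the robot touches nothing.
It fails at once if a bystander (meter, pliers, solder reel, screwdriver, tray or spare board) is moved by more than 4 cm (distance of any of meter, pliers, solder_reel, screwdriver, parts_tray, spare_board from where it was at the start of the episode above 0.04 m).
Of clip1, clip2, clip3, clip4 only 3 to 4 are there at a start; the rules pass over those that are not, and their reading is None.
At some moment in a run one of clip1, clip2, clip3, clip4 may be knocked a few centimetres aside while the robot is not near it.
It also fails if it takes over 210 s, if anything falls off the work surface, if the arm or the gripper's body presses on something with over 40 N, if the wrist force passes 120 N, or if a joint passes its speed limit or range.

## Working session

There is one attempt and no reset: what is moved stays moved. The work goes in short steps, Python scripts to look and compute and a tool call to move; the robot and the scene stay as the last step left them, time stands still between calls to the robot, and variables do not carry over. Pictures are saved under pics/ and viewed, and the job is handed in when it is done.

Besides the shell and the picture viewer there is one more tool, called by a JSON object that holds its "fn" and its "kwargs", one argument or row to a line. send_rows: Moves the arm, as the interface text tells. Its arguments: {"type":"object","properties":{"motion":{"type":"array","items":{"type":"array"}},"jaw":{"type":"number"},"squeeze":{"type":"number"}},"required":["motion"]}

```bash
ls; mkdir -p pics; cat > h.py <<'E'
import numpy as np, cv2
from scipy.spatial.transform import Rotation as R
from plant import monitor, eyes, ticket
def cam(n):
    m=eyes.camera_model(n); K=np.array(m["mtx"]); k=m["k1"]
    if "cam_to_world" in m: T=np.array(m["cam_to_world"])
    else:
        s=monitor.read_state(); W=np.eye(4); W[:3,:3]=R.from_rotvec(s["orientation"]).as_matrix(); W[:3,3]=s["tool_pos"]; T=W@np.array(m["mount"])
    return K,k,T
def pix(c,P):
    K,k,T=c; P=np.atleast_2d(P); p=(P-T[:3,3])@T[:3,:3]; s=p[:,:2]/p[:,2:]; r2=(s**2).sum(1,keepdims=True); s=s*(1+k*r2)
    return s@K[:2,:2].T+K[:2,2]
def ray(c,uv):
    K,k,T=c; d=np.linalg.solve(K[:2,:2],(np.array(uv,float)-K[:2,2])); s=d.copy()
    for _ in range(20): s=d/(1+k*(s@s))
    return T[:3,3],T[:3,:3]@np.array([s[0],s[1],1])
def atz(c,uv,z):
    o,d=ray(c,uv); return o+d*(z-o[2])/d[2]
def snap(n,f,scale=1):
    c=cam(n); im=eyes.read_camera(n); cv2.imwrite(f,cv2.cvtColor(np.asarray(im),cv2.COLOR_RGB2BGR)); return c,im
E
python3 - <<'E'
from h import *
for n in ("scene","side","wrist"):
    c,im=snap(n,f"pics/{n}0.png"); print(n,c[0].round(1).tolist(),c[1],c[2].round(3).tolist())
s=monitor.read_state();print(s)
E
```

```text
pics
scene [[416.6, 0.0, 283.5], [0.0, 416.6, 208.0], [0.0, 0.0, 1.0]] -0.09450494398349277 [[-0.751, 0.502, -0.428, 1.186], [0.66, 0.572, -0.486, 0.72], [0.001, -0.648, -0.761, 1.246], [0.0, 0.0, 0.0, 1.0]]
side [[411.8, 0.0, 275.7], [0.0, 411.8, 212.5], [0.0, 0.0, 1.0]] -0.01317307388387093 [[0.742, -0.352, 0.57, -0.095], [-0.67, -0.385, 0.635, -0.74], [-0.003, -0.853, -0.522, 0.691], [0.0, 0.0, 0.0, 1.0]]
wrist [[344.5, 0.0, 282.4], [0.0, 344.5, 207.7], [0.0, 0.0, 1.0]] -0.05554734628226374 [[1.0, 0.001, -0.002, 0.6], [0.001, -0.968, -0.251, 0.069], [-0.002, 0.251, -0.968, 0.384], [0.0, 0.0, 0.0, 1.0]]
{'t': 0.15, 'q': array([-8.54272447e-02,  1.30994879e-01,  1.48901409e+00,  9.47972351e-06,
        1.52300169e+00, -8.54080881e-02]), 'dq': array([-0.00084469, -0.00207643, -0.0020534 , -0.00032898,  0.00122072,
        0.00120949]), 'joint_torque': array([ 8.59073725e-05, -5.60473788e+01, -4.92333663e+01,  7.68201635e-02,
        3.05504061e-02, -1.41810942e-04]), 'tool_pos': array([5.99566954e-01, 4.66668744e-05, 2.17832383e-01]), 'orientation': array([-2.22069180e+00, -2.22064824e+00,  1.42302546e-03]), 'force': array([ 0.06610494, -0.56621067, -0.08195282]), 'wrist_torque': array([-0.03021834, -0.00296273, -0.01632952]), 'opening': 0.09321114245333957}
```

View pics/scene0.png

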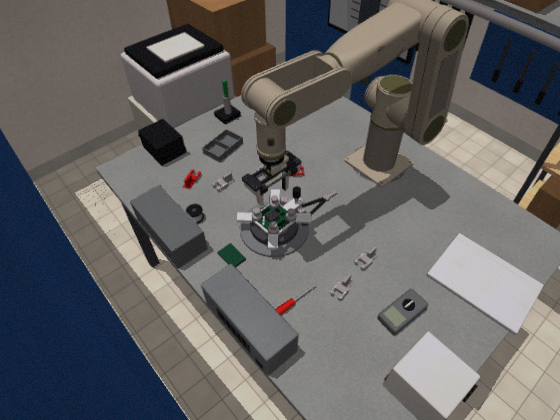

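View pics/side0.png

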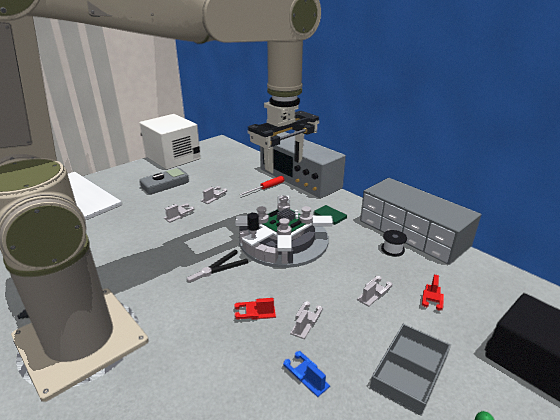

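View pics/wrist0.png

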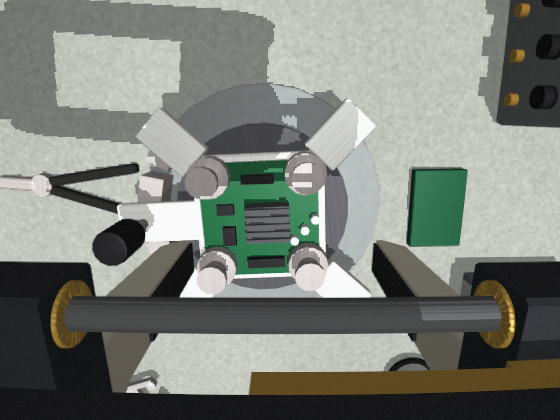

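The wrist picture shows the holder, with studs at about (207,175), (305,172), (215,270) and (310,268) and the knob top at about (115,242). The side picture shows four grey clips at about (307,318), (375,290), (178,211) and (213,194). The red and blue ones are look-alikes. Next I'll measure coarse positions.

```bash
python3 - <<'E'
from h import *
c=cam("wrist")
S=[atz(c,p,.105)[:2] for p in [(207,175),(305,172),(215,270),(310,268)]]
for s in S: print("stud",s.round(4))
ax=np.mean(S,0); print("axis",ax.round(4),[np.linalg.norm(s-ax).round(4) for s in S])
for z in(.12,.135):
  k=atz(c,(112,244),z)[:2]; d=k-ax; print(z,"knob",k.round(4),np.linalg.norm(d).round(4),"dir angle left+",np.degrees(np.arctan2(d[1],-d[0])).round(1))
c=cam("side")
for p in [(307,318),(375,290),(178,211),(213,194)]: print("clip",atz(c,p,.015).round(3))
im=cv2.imread("pics/wrist0.png");cv2.imwrite("pics/w0b.png",cv2.resize(im[60:360,60:460],(800,600),interpolation=3))
im=cv2.imread("pics/side0.png");cv2.imwrite("pics/s0b.png",cv2.resize(im[170:395,140:440],(800,600),interpolation=3))
E
```

```text
stud [0.538  0.0244]
stud [0.6182 0.0269]
stud [ 0.5404 -0.06  ]
stud [ 0.6241 -0.0579]
axis [ 0.5802 -0.0166] [np.float64(0.0589), np.float64(0.0578), np.float64(0.0589), np.float64(0.0602)]
0.12 knob [ 0.4588 -0.0305] 0.1221 dir angle left+ -6.5
0.135 knob [ 0.4669 -0.0248] 0.1136 dir angle left+ -4.1
clip [ 0.395 -0.297  0.015]
clip [ 0.581 -0.344  0.015]
clip [0.421 0.298 0.015]
clip [0.567 0.316 0.015]
```

View pics/w0b.png

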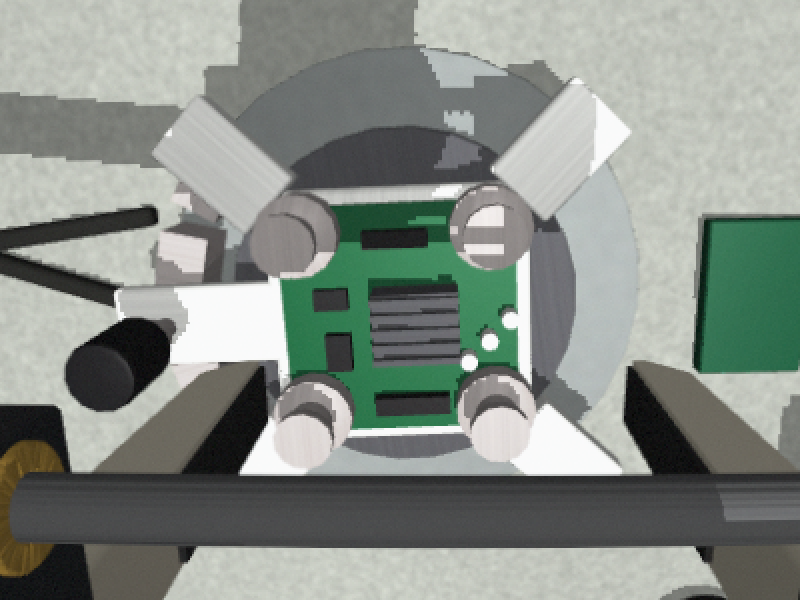

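View pics/s0b.png

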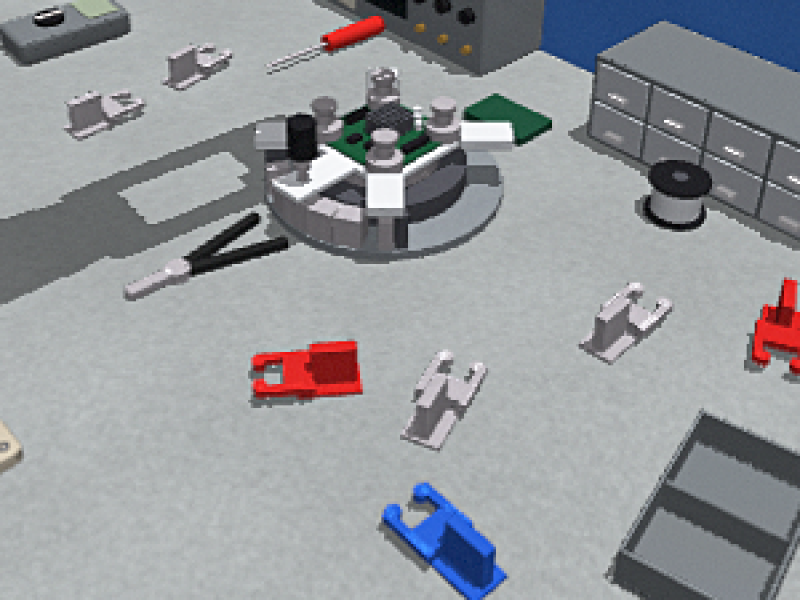

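```bash
python3 - <<'E'
from h import *
c=cam("wrist")
S=np.array([atz(c,p,.105)[:2] for p in [(202.5,183.5),(305.5,175),(211.5,280),(310,275)]])
ax=S.mean(0); print("axis",ax.round(4),S.round(4).tolist(),[np.linalg.norm(s-ax).round(4) for s in S])
for s in S: print(np.degrees(np.arctan2(*(s-ax)[::-1])).round(1))
for z in(.135,):
  k=atz(c,(110,249),z)[:2]; d=k-ax; print(z,"knob",k.round(4),np.linalg.norm(d).round(4),"dir",np.degrees(np.arctan2(d[1],-d[0])).round(1))
s=cam("side")
print("side knob pred",pix(s,[[*k,.135]]))
print("scene knob pred",pix(cam("scene"),[[*k,.135]]))
# base ring
E
```

```text
axis [ 0.5784 -0.0231] [[0.5339, 0.0174], [0.6187, 0.0245], [0.5367, -0.0697], [0.6242, -0.0646]] [np.float64(0.0602), np.float64(0.0624), np.float64(0.0625), np.float64(0.0618)]
137.7
49.7
-131.8
-42.1
0.135 knob [ 0.4647 -0.029 ] 0.1138 dir -3.0
side knob pred [[252.83364976 213.94140221]]
scene knob pred [[296.16604163 188.43915399]]
```

{"fn": "send_rows", "kwargs": {
  "motion": [
    [[-0.01,-0.05,0],0],
    [[-0.02,-0.1,0],-1],
    [[-0.029,-0.135,0.0],-3],
    [[-0.029,-0.135,0.03],-3],
    [[-0.029,-0.135,0.07],-3],
    [[-0.029,-0.135,0.105],-3],
    [[-0.029,-0.135,0.121],-3],
    [[-0.029,-0.135,0.121],-3]
  ],
  "jaw": 0.06,
  "squeeze": 40
}}

```text
t: 1.15
tool_pos: [0.4642, -0.0288, 0.0968]
orientation: [-2.161, -2.277, 0.002]
force: [0.8, 0.1, 0.5]
opening: 0.0601
```

```bash
python3 - <<'E'
from h import *
c,im=snap("wrist","pics/w1.png"); c,im=snap("side","pics/s1.png")
im=cv2.imread("pics/s1.png");cv2.imwrite("pics/s1b.png",cv2.resize(im[150:300,180:380],(800,600),interpolation=3))
E
```

```text
(no output)
```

View pics/w1.png

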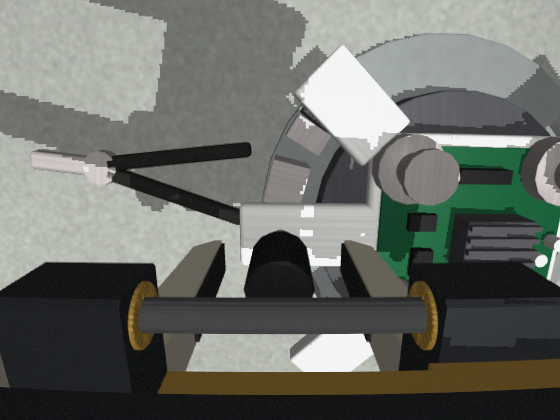

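View pics/s1b.png

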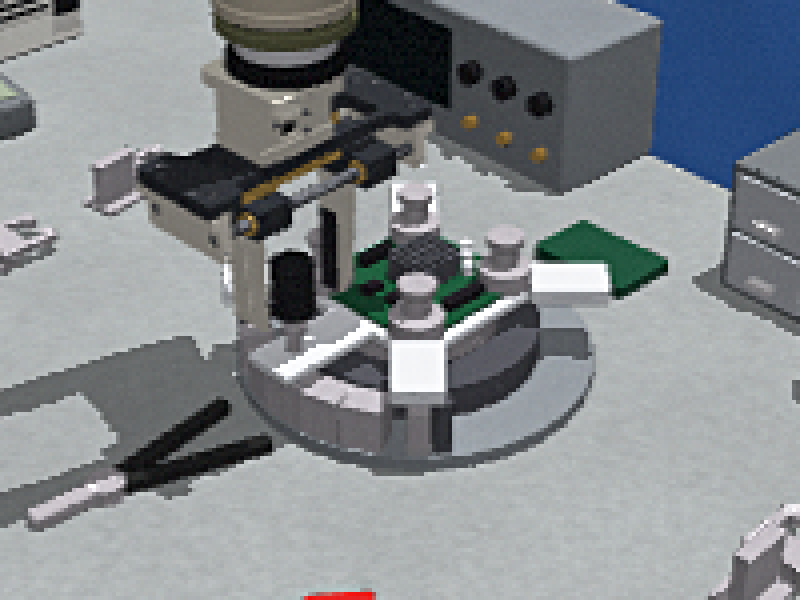

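The knob sits centred between the fingers at about (280,265). I'll close on it and lift.

{"fn": "send_rows", "kwargs": {
  "motion": [
    [[0,0,0],0],
    [[0,0,0],0],
    [[0,0,0],0],
    [[0,0,0],0],
    [[0,0,-0.003],0],
    [[0,0,-0.006],0],
    [[0,0,-0.006],0]
  ],
  "jaw": 0.02,
  "squeeze": 40
}}

```text
t: 2.12
tool_pos: [0.4628, -0.0289, 0.1021]
orientation: [-2.16, -2.276, 0.005]
force: [-5.9, -1.4, -8.9]
opening: 0.0299
```

{"fn": "send_rows", "kwargs": {
  "motion": [
    [[0.004,-0.001,0],2],
    [[0.012,-0.0004,0],6],
    [[0.02,0.0007,0],10],
    [[0.0278,0.0024,0],14],
    [[0.0355,0.0047,0],18],
    [[0.0431,0.0076,0],22],
    [[0.0468,0.009,0],24],
    [[0.0468,0.009,0],24]
  ]
}}

```text
t: 3.12
tool_pos: [0.4708, 0.0185, 0.1028]
orientation: [-2.588, -1.779, 0.002]
force: [-1.8, 0.1, -8.3]
opening: 0.0294
```

{"fn": "send_rows", "kwargs": {
  "motion": [
    [[0.004,0.0001,0],2],
    [[0.008,0.0003,0],4],
    [[0.012,0.0006,0],6],
    [[0.012,0.0006,0],6]
  ]
}}

```text
t: 3.62
tool_pos: [0.4727, 0.023, 0.1013]
orientation: [2.675, 1.638, -0.02]
force: [-13.0, -32.3, -8.8]
opening: 0.0295
```

```bash
python3 - <<'E'
from h import *
c,im=snap("side","pics/s2.png")
im=cv2.imread("pics/s2.png");cv2.imwrite("pics/s2b.png",cv2.resize(im[150:300,180:380],(800,600),interpolation=3))
E
```

```text
(no output)
```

View pics/s2b.png

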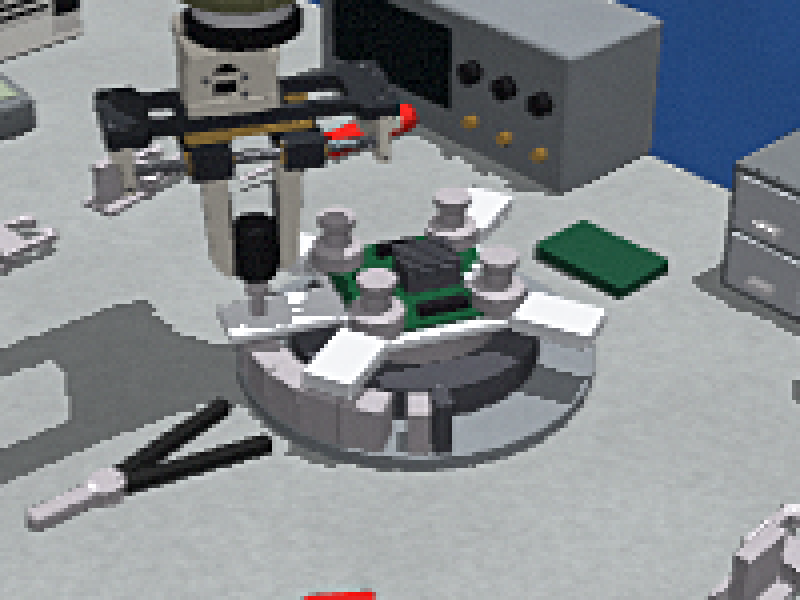

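The head has met its end stop, so the base yaw comes out at about +9°. I'll back off about 2 mm over the slot, lower and let go.

{"fn": "send_rows", "kwargs": {
  "motion": [
    [[-0.005,0.0002,0],-2.5],
    [[-0.0095,0.0004,0],-4.7],
    [[-0.0095,0.0004,0.004],-4.7],
    [[-0.0095,0.0004,0.008],-4.7],
    [[-0.0095,0.0004,0.012],-4.7],
    [[-0.0095,0.0004,0.016],-4.7],
    [[-0.0095,0.0004,0.016],-4.7]
  ]
}}

```text
t: 4.55
tool_pos: [0.4716, 0.0202, 0.0869]
orientation: [-2.609, -1.75, 0.003]
force: [-3.9, -4.0, -5.1]
opening: 0.0295
```

{"fn": "send_rows", "kwargs": {
  "motion": [
    [[0,0,0],0],
    [[0,0,0],0],
    [[0,0,0],0],
    [[0,0,0],0]
  ],
  "jaw": 0.06
}}

```text
t: 5.05
tool_pos: [0.4729, 0.0206, 0.0881]
orientation: [2.608, 1.75, 0.001]
force: [0.7, 0.8, 0.6]
opening: 0.0593
```

```bash
python3 - <<'E'
from h import *
c,im=snap("side","pics/s3.png")
im=cv2.imread("pics/s3.png");cv2.imwrite("pics/s3b.png",cv2.resize(im[150:300,180:380],(800,600),interpolation=3))
E
```

```text
(no output)
```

View pics/s3b.png

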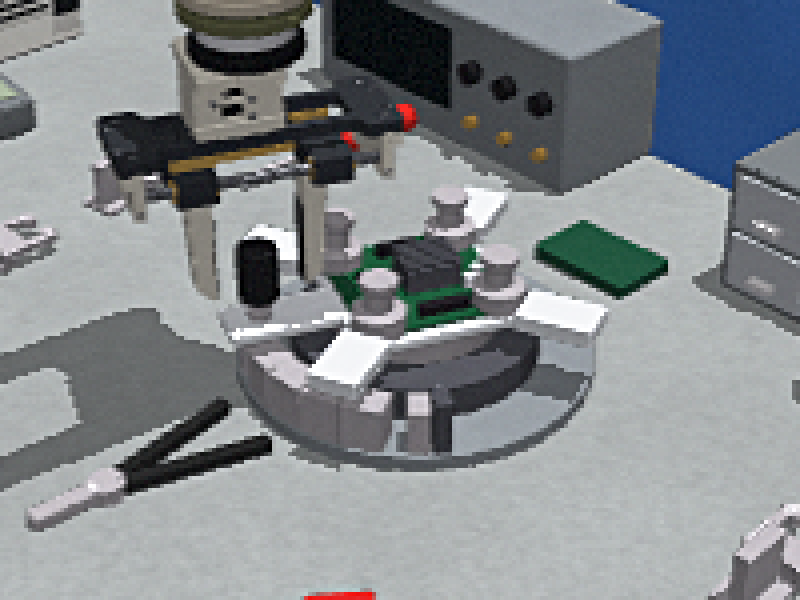

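Knob down at (258,272) in the crop, and the head has swung to the left. I'll rise and measure the studs.

{"fn": "send_rows", "kwargs": {
  "motion": [
    [[0,0,-0.05],0],
    [[0,0,-0.1],0],
    [[0,0.04,-0.15],0],
    [[0,0.08,-0.2],0],
    [[0,0.115,-0.22],0],
    [[0,0.115,-0.22],0]
  ],
  "jaw": 0.04
}}

```text
t: 5.85
tool_pos: [0.581, -0.0241, 0.309]
orientation: [2.608, 1.748, 0.003]
force: [-0.2, 1.1, -0.7]
opening: 0.0397
```

```bash
python3 - <<'E'
from h import *
c,im=snap("wrist","pics/w4.png"); print(c[2][:3,3])
im=cv2.imread("pics/w4.png");cv2.imwrite("pics/w4b.png",cv2.resize(im[0:300,80:480],(800,600),interpolation=3))
c,im=snap("side","pics/s4.png")
im=cv2.imread("pics/s4.png");cv2.imwrite("pics/s4b.png",cv2.resize(im[150:300,180:380],(800,600),interpolation=3))
c,im=snap("scene","pics/c4.png")
E
```

```text
[0.60760197 0.04004979 0.47526187]
```

View pics/w4b.png

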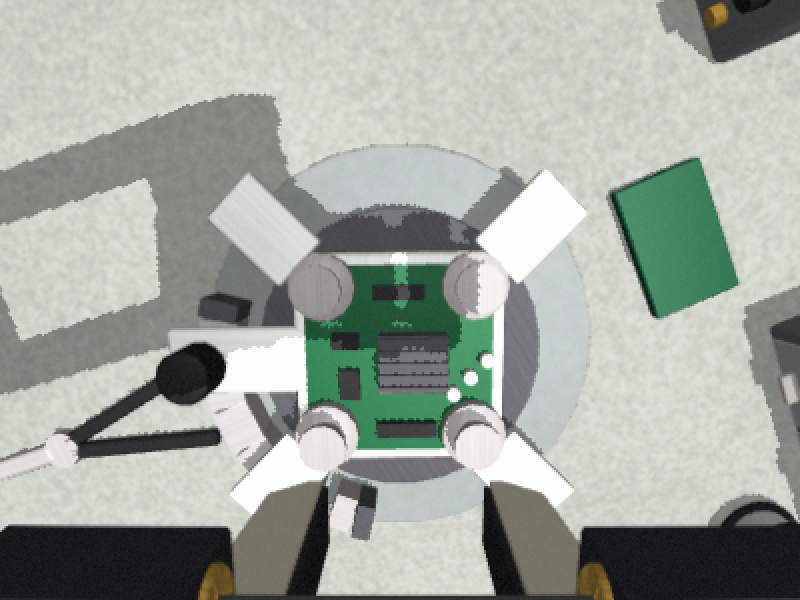

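View pics/s4b.png

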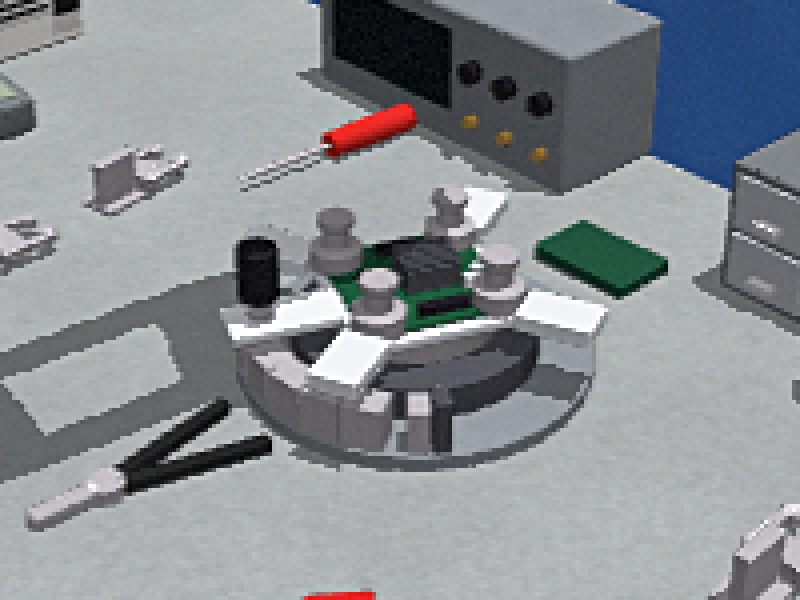

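View pics/c4.png

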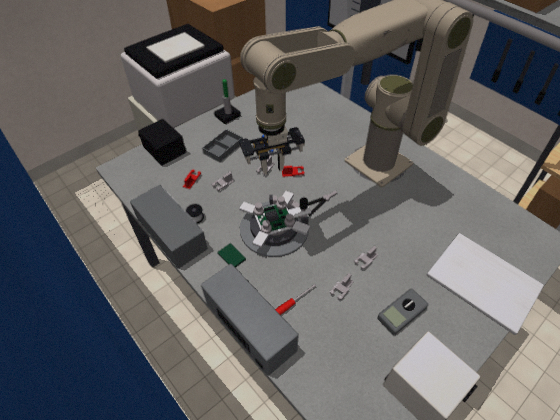

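```bash
cat >> h.py <<'E'
def ov(c,img,ax,phi,f,crop,sc):
    """overlay studs with arm dir phi (world deg)"""
    im=img.copy(); big=cv2.resize(im[crop[1]:crop[3],crop[0]:crop[2]],None,fx=sc,fy=sc,interpolation=cv2.INTER_CUBIC)
    th=np.linspace(0,2*np.pi,60)
    def circ(x,y,z,r,col):
        p=pix(c,np.c_[x+r*np.cos(th),y+r*np.sin(th),0*th+z]); p=(p-crop[:2]+.5)*sc
        cv2.polylines(big,[p.round().astype(int)],True,col,1)
    for k in (45,135,225,315):
        a=np.radians(phi+k); circ(ax[0]+.062*np.cos(a),ax[1]+.062*np.sin(a),.105,.0135,(0,0,255)); circ(ax[0]+.062*np.cos(a),ax[1]+.062*np.sin(a),.079,.019,(255,0,0))
    a=np.radians(phi); circ(ax[0]+.115*np.cos(a),ax[1]+.115*np.sin(a),.120,.015,(0,255,255))
    circ(ax[0],ax[1],0,.13,(255,0,255))
    cv2.imwrite(f,big)
E
python3 - <<'E'
from h import *
c=cam("wrist")
q=lambda u,v:(80+u/2,v/2)
S=np.array([atz(c,q(*p),.105)[:2] for p in [(322,287),(477,285),(326,443),(473,442)]]); ax=S.mean(0)
print(ax.round(4),S.round(4).tolist(),[np.linalg.norm(s-ax).round(4) for s in S],[np.degrees(np.arctan2(*(s-ax)[::-1])).round(1) for s in S])
k=atz(c,q(183,372),.12)[:2]; print(k,np.linalg.norm(k-ax),np.degrees(np.arctan2(*(k-ax)[::-1])))
ov(c,cv2.imread("pics/w4.png"),(.579,-.0235),157.5,"pics/w4o.png",(150,50,430,260),2.8)
E
```

```text
[ 0.5755 -0.0204] [[0.5539, 0.0344], [0.6298, 0.0044], [0.5211, -0.0449], [0.5971, -0.0754]] [np.float64(0.0589), np.float64(0.0597), np.float64(0.0597), np.float64(0.0591)] [np.float64(111.5), np.float64(24.5), np.float64(-155.7), np.float64(-68.5)]
[0.47064901 0.02241671] 0.1132135647314473 157.79360525753523
```

View pics/w4o.png

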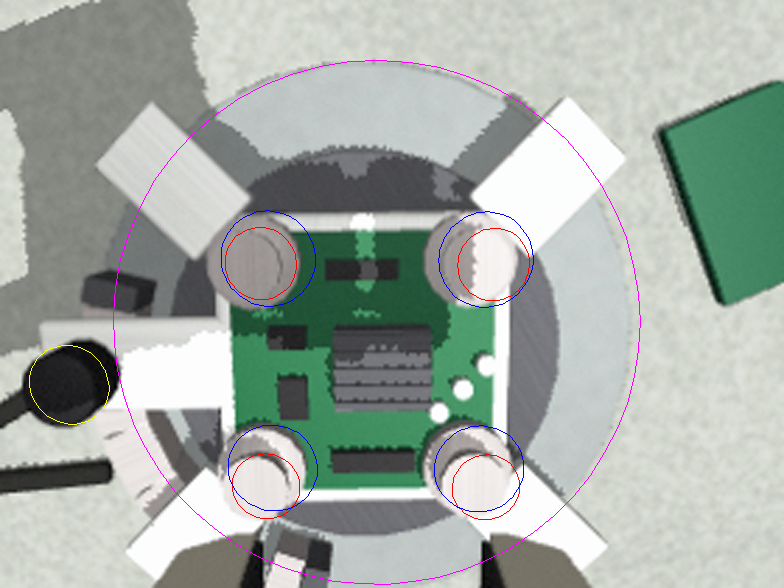

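Overlay matches the holder within about 2.5 mm. Combined with the touch readings I take the axis as (0.5774, -0.0232) and the arm direction as 157.5°. Next, coarse clip poses.

```bash
python3 - <<'E'
from h import *
print(np.degrees(monitor.read_state()["q"]).round(1))
T=R.from_rotvec(monitor.read_state()["orientation"]).as_matrix(); print("tool x yaw",np.degrees(np.arctan2(T[1,0],T[0,0])))
c=cam("side")
q=lambda u,v:(140+u*.375,170+v*.375)
for n,f,p in [("A",(420,441),[(442,357),(483,370)]),("B",(598,350),[(633,288),(668,304)]),("C",(88,135),[(122,95),(138,106)]),("D",(185,85),[(210,48),(225,58)])]:
    P=np.mean([atz(c,q(*x),.014) for x in p],0); F=atz(c,q(*f),0); d=P-F
    w=np.linalg.norm(atz(c,q(*p[0]),.014)-atz(c,q(*p[1]),.014))
    print(n,"prongs",P.round(3),"foot",F.round(3),"yaw",np.degrees(np.arctan2(d[1],d[0])).round(0),"len",np.hypot(*d[:2]).round(3),w.round(3))
E
python3 -c "
import cv2
im=cv2.imread('pics/c4.png');cv2.imwrite('pics/c4b.png',cv2.resize(im[150:310,190:400],(800,610)[:2],interpolation=3)[:600])"
```

```text
[-7.3  3.1 80.8  0.  96.2 15. ]
tool x yaw 67.70655269417561
A prongs [ 0.433 -0.281  0.014] foot [ 0.354 -0.309  0.   ] yaw 20.0 len 0.083 0.038
B prongs [ 0.625 -0.338  0.014] foot [ 0.545 -0.342  0.   ] yaw 2.0 len 0.08 0.036
C prongs [0.458 0.295 0.014] foot [0.391 0.281 0.   ] yaw 12.0 len 0.069 0.035
D prongs [0.607 0.322 0.014] foot [0.542 0.302 0.   ] yaw 17.0 len 0.069 0.036
```

View pics/c4b.png

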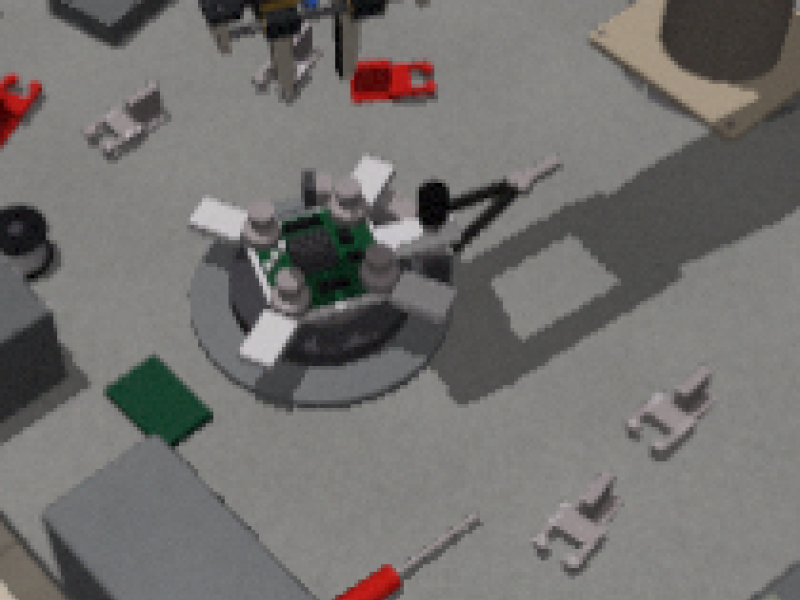

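```bash
cat >> h.py <<'E'
def go(x,y,z,yaw,ref=None):
    s=monitor.read_state(); T=R.from_rotvec(s["orientation"]).as_matrix(); p=np.array(s["tool_pos"])
    y0=np.arctan2(T[1,0],T[0,0]); ex=np.array([np.cos(y0),np.sin(y0)]); ey=np.array([np.sin(y0),-np.cos(y0)])
    d=np.array([x,y])-p[:2]; tw=-(yaw-np.degrees(y0)); tw=(tw+180)%360-180
    print("shift",(d@ex).round(4),(d@ey).round(4),round(p[2]-z,4),"twist",round(tw,1),"| now",p.round(4),"yaw",np.degrees(y0).round(2),"q1,q6",np.degrees(s["q"][[0,5]]).round(0),"new q6", np.degrees(s["q"][5]).round(0)+round(tw+np.degrees(np.arctan2(y,x)-s["q"][0])))
E
python3 -c "
from h import *
go(.375,-.301,.2,20)"
```

```text
shift -0.3345 -0.0821 0.1062 twist 47.7 | now [ 0.5778 -0.0227  0.3062] yaw 67.71 q1,q6 [-7. 15.] new q6 31.0
```

{"fn": "send_rows", "kwargs": {
  "motion": [
    [[-0.06,-0.015,0],8],
    [[-0.12,-0.03,0],16],
    [[-0.18,-0.045,0.03],24],
    [[-0.24,-0.06,0.06],32],
    [[-0.3,-0.075,0.09],40],
    [[-0.3345,-0.082,0.106],47.7],
    [[-0.3345,-0.082,0.106],47.7],
    [[-0.3345,-0.082,0.106],47.7]
  ]
}}

```text
t: 7.0
tool_pos: [0.3758, -0.3003, 0.2014]
orientation: [-3.093, -0.547, -0.0]
force: [0.3, 0.1, 0.8]
opening: 0.0396
```

```bash
python3 - <<'E'
from h import *
c,im=snap("wrist","pics/w5.png"); go(.375,-.301,.2,20)
E
```

```text
shift -0.0017 0.0001 0.002 twist 0.1 | now [ 0.3766 -0.3003  0.202 ] yaw 20.12 q1,q6 [-45.  25.] new q6 31.0
```

View pics/w5.png

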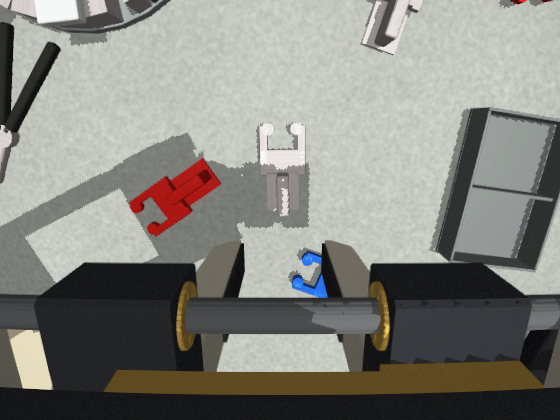

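```bash
cat >> h.py <<'E'
def clip(c,tab,b1,b2):
    t=atz(c,tab,.042); b=(atz(c,b1,.018)+atz(c,b2,.018))/2; d=b-t
    print("tab",t.round(4),"bump",b.round(4),"len",np.hypot(*d[:2]).round(4),"(63.5) yaw",np.degrees(np.arctan2(d[1],d[0])).round(1))
    yaw=np.arctan2(d[1],d[0]); t2=b[:2]-.0635*np.array([np.cos(yaw),np.sin(yaw)]); print("tab from bumps",t2.round(4)); return t2,yaw
def drawclip(c,img,x,y,yaw,f,crop,sc,z0=0):
    big=cv2.resize(img[crop[1]:crop[3],crop[0]:crop[2]],None,fx=sc,fy=sc,interpolation=cv2.INTER_CUBIC)
    cs,sn=np.cos(np.radians(yaw)),np.sin(np.radians(yaw))
    def poly(pts,col):
        P=np.array([[x+a*cs-b*sn,y+a*sn+b*cs,z0+z] for a,b,z in pts]); p=(pix(c,P)-crop[:2]+.5)*sc
        cv2.polylines(big,[p.round().astype(int)],True,col,1)
    poly([(-.02,-.006,.042),(.02,-.006,.042),(.02,.006,.042),(-.02,.006,.042)],(0,0,255))
    poly([(-.0225,-.017,.004),(.018,-.017,.004),(.018,.017,.004),(-.0225,.017,.004)],(255,0,0))
    poly([(.018,-.023,.018),(.0695,-.023,.018),(.0695,.023,.018),(.018,.023,.018)],(0,200,0))
    poly([(.0635,-.008,.014),(.0635,.008,.014),(.054,0,.014)],(255,0,255))
    cv2.imwrite(f,big)
E
python3 - <<'E'
from h import *
c=cam("wrist")
t,y=clip(c,(284,194),(267,130),(297,129))
drawclip(c,cv2.imread("pics/w5.png"),t[0],t[1],np.degrees(y),"pics/w5o.png",(220,100,350,240),4.2)
E
```

```text
tab [ 0.376  -0.3025  0.042 ] bump [ 0.4321 -0.2798  0.018 ] len 0.0605 (63.5) yaw 22.0
tab from bumps [ 0.3732 -0.3036]
```

View pics/w5o.png

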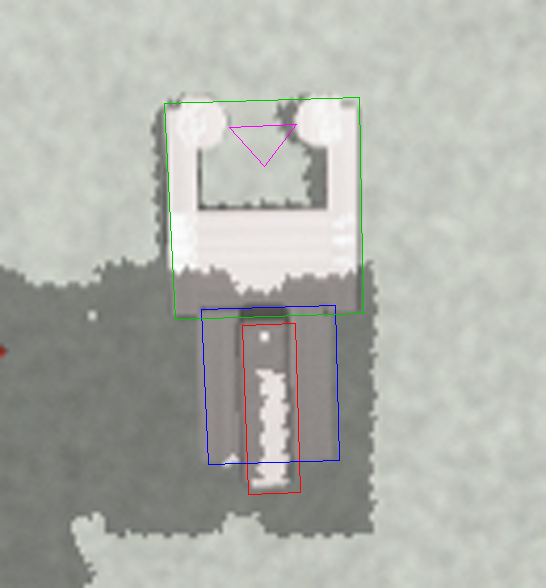

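Grey clip A at (283,170), aligned with the tool to within a degree. I'll descend and grip its tab.

{"fn": "send_rows", "kwargs": {
  "motion": [
    [[-0.0015,0.0005,0.05],0],
    [[-0.0015,0.0005,0.1],0],
    [[-0.0015,0.0005,0.15],0],
    [[-0.0015,0.0005,0.18],0],
    [[-0.0015,0.0005,0.192],0],
    [[-0.0015,0.0005,0.192],0]
  ]
}}

```text
t: 7.8
tool_pos: [0.3755, -0.3018, 0.01]
orientation: [-3.093, -0.548, -0.0]
force: [0.7, 0.6, 0.0]
opening: 0.0401
```

{"fn": "send_rows", "kwargs": {
  "motion": [
    [[0,0,0],0],
    [[0,0,0],0],
    [[0,0,0],0],
    [[0,0,0],0],
    [[0,0,0],0]
  ],
  "jaw": 0.005,
  "squeeze": 50
}}

```text
t: 8.43
tool_pos: [0.3751, -0.3027, 0.0104]
orientation: [3.093, 0.545, 0.001]
force: [-0.5, 1.0, 6.3]
opening: 0.0118
```

```bash
python3 -c "
from h import *
go(.4333,-.0829,.15,22.5)"
```

```text
shift 0.1298 -0.1866 -0.1396 twist -2.5 | now [ 0.3751 -0.3027  0.0104] yaw 19.99 q1,q6 [-45.  25.] new q6 57.0
```

{"fn": "send_rows", "kwargs": {
  "motion": [
    [[0,0,-0.02],0],
    [[0,0,-0.07],0],
    [[0,0,-0.12],0],
    [[0.03,-0.045,-0.14],0],
    [[0.06,-0.085,-0.14],-1],
    [[0.09,-0.13,-0.14],-2],
    [[0.115,-0.165,-0.14],-2.5],
    [[0.13,-0.1865,-0.14],-2.5],
    [[0.13,-0.1865,-0.14],-2.5]
  ]
}}

```text
t: 9.55
tool_pos: [0.4332, -0.0812, 0.1494]
orientation: [-3.08, -0.617, 0.001]
force: [0.0, -0.8, -2.4]
opening: 0.012
```

```bash
python3 - <<'E'
from h import *
c,im=snap("wrist","pics/w6.png"); go(.4333,-.0829,.0854,22.5)
im=cv2.imread("pics/w6.png")
ov(c,im,(.5774,-.0232),157.5,"pics/w6o.png",(160,60,440,270),2.8)
E
```

```text
shift 0.0 0.0006 0.064 twist 0.1 | now [ 0.433  -0.0823  0.1494] yaw 22.61 q1,q6 [-17.  50.] new q6 57.0
```

View pics/w6o.png

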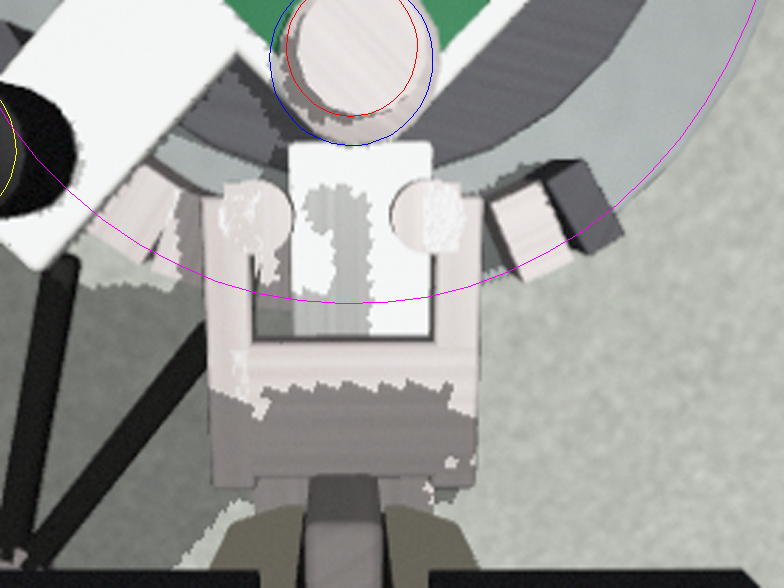

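```bash
python3 - <<'E'
import cv2
im=cv2.imread("pics/w6.png")
cv2.imwrite("pics/w6z.png",cv2.resize(im[40:190,190:390],None,fx=4,fy=4,interpolation=cv2.INTER_NEAREST))
E
```

```text
(no output)
```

View pics/w6z.png

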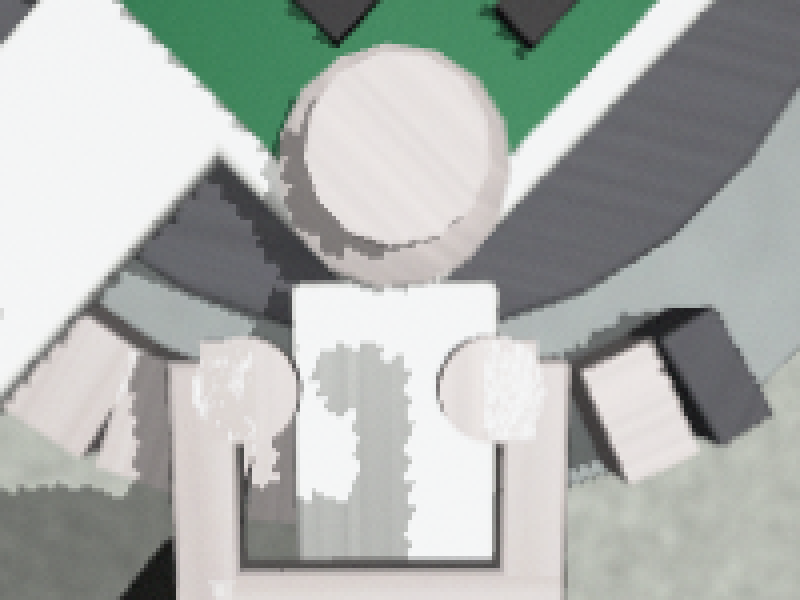

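Clip centre line is at u≈282.3, while the stud head and rest sit at u≈289, a lateral offset of about 4 mm to the right. I'll shift 3 mm, descend to groove height and look again at equal depth.

{"fn": "send_rows", "kwargs": {
  "motion": [
    [[0,0.003,0.02],0],
    [[0,0.003,0.045],0],
    [[0,0.003,0.063],0],
    [[0,0.003,0.064],0],
    [[0,0.003,0.064],0]
  ]
}}

```text
t: 10.22
tool_pos: [0.4345, -0.0863, 0.0863]
orientation: [3.081, 0.611, 0.001]
force: [0.4, 0.1, -1.6]
opening: 0.0117
```

```bash
python3 - <<'E'
from h import *
c,im=snap("wrist","pics/w7.png"); go(.4333,-.0829,.0854,22.5)
im=cv2.imread("pics/w7.png")
cv2.imwrite("pics/w7z.png",cv2.resize(im[90:240,190:390],None,fx=4,fy=4,interpolation=cv2.INTER_NEAREST))
c,im=snap("side","pics/s7.png")
im=cv2.imread("pics/s7.png");cv2.imwrite("pics/s7b.png",cv2.resize(im[150:300,180:380],(800,600),interpolation=3))
E
```

```text
shift -0.0002 -0.0036 0.0012 twist -0.0 | now [ 0.4348 -0.0862  0.0866] yaw 22.46 q1,q6 [-18.  50.] new q6 57.0
```

View pics/w7z.png

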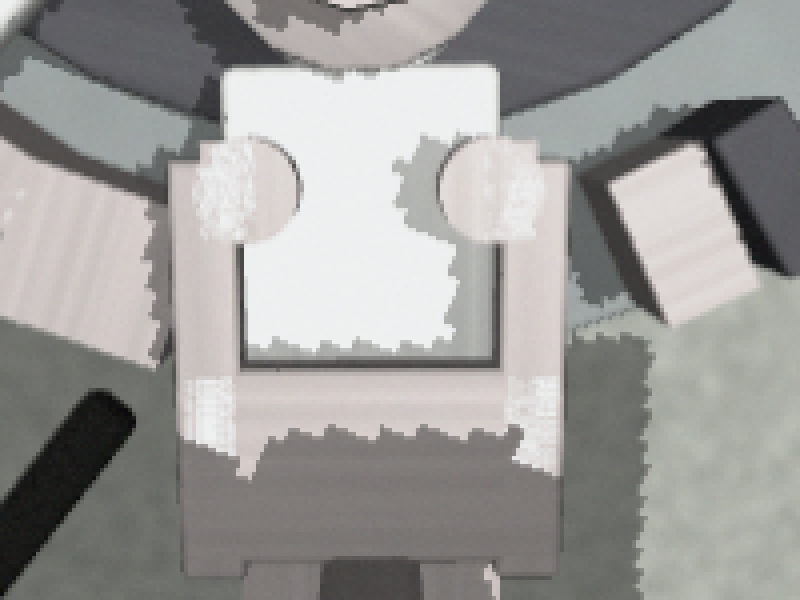

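View pics/s7b.png

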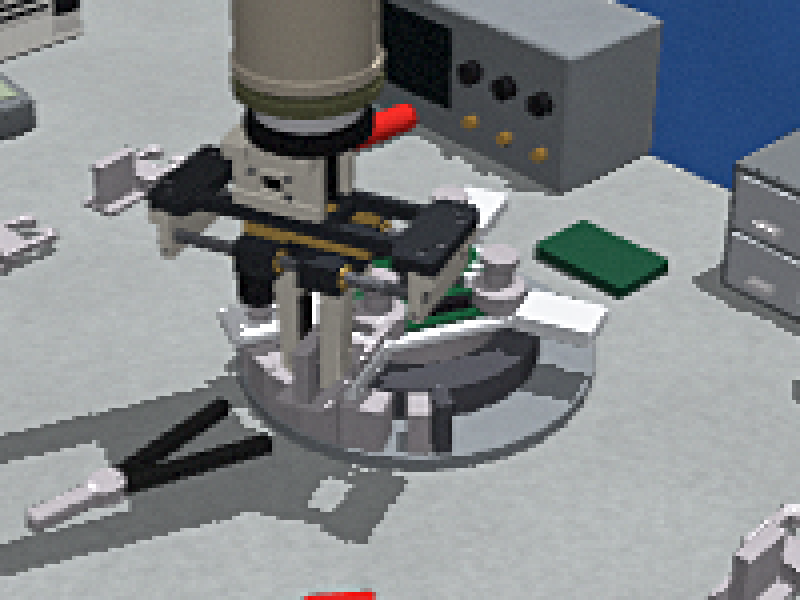

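Now at equal depth: the rest centre is at crop x 361 and the clip centre at 369, so it is about 1 mm too far right. I'll correct that and push in.

{"fn": "send_rows", "kwargs": {
  "motion": [
    [[0,-0.001,0.001],0],
    [[0.008,-0.001,0.001],0],
    [[0.016,-0.001,0.001],0],
    [[0.022,-0.001,0.001],0],
    [[0.026,-0.001,0.001],0]
  ]
}}

```text
t: 10.95
tool_pos: [0.4577, -0.0747, 0.0843]
orientation: [3.081, 0.614, -0.003]
force: [-7.1, -4.5, -0.9]
opening: 0.0117
```

{"fn": "send_rows", "kwargs": {
  "motion": [
    [[0.004,0,0],0],
    [[0.008,0,0],0],
    [[0.012,0,0],0],
    [[0.014,0,0],0],
    [[0.016,0,0],0],
    [[0.016,0,0],0]
  ],
  "squeeze": 60
}}

```text
t: 11.7
tool_pos: [0.473, -0.0683, 0.0848]
orientation: [-3.081, -0.613, -0.001]
force: [0.3, -0.1, -1.3]
opening: 0.0116
```

```bash
python3 - <<'E'
from h import *
c,im=snap("wrist","pics/w8.png"); go(.4333,-.0829,.0854,22.5); print(monitor.read_state()["force"])
im=cv2.imread("pics/w8.png")
cv2.imwrite("pics/w8z.png",cv2.resize(im[90:240,190:390],None,fx=4,fy=4,interpolation=cv2.INTER_NEAREST))
E
```

```text
shift -0.0422 -0.0017 -0.0007 twist 0.0 | now [ 0.4729 -0.0683  0.0847] yaw 22.51 q1,q6 [-14.  53.] new q6 57.0
[-0.43916665  0.88225009 -1.3323038 ]
```

View pics/w8z.png

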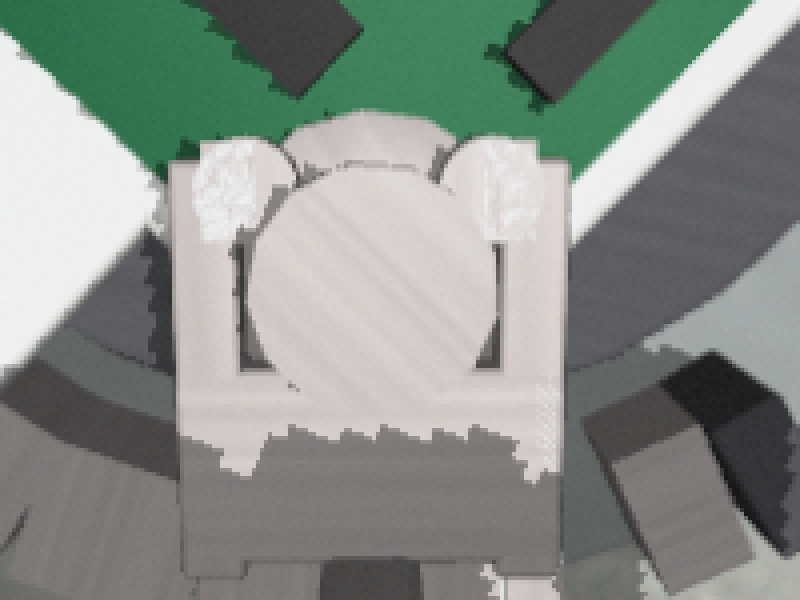

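It snapped home: the bumps are past the stud head at (370,280) and the force is near zero. Releasing and going to clip B.

{"fn": "send_rows", "kwargs": {
  "motion": [
    [[0,0,0],0],
    [[0,0,0],0],
    [[0,0,0],0],
    [[0,0,-0.02],0],
    [[0,0,-0.07],0],
    [[0,0,-0.12],0],
    [[0,0,-0.12],0]
  ],
  "jaw": 0.035
}}

```text
t: 12.62
tool_pos: [0.4756, -0.0692, 0.2099]
orientation: [3.077, 0.612, 0.013]
force: [1.0, 0.9, -1.4]
opening: 0.0349
```

```bash
python3 - <<'E'
from h import *
c,im=snap("side","pics/s9.png")
im=cv2.imread("pics/s9.png");cv2.imwrite("pics/s9b.png",cv2.resize(im[150:375,180:480],(800,600),interpolation=3))
go(.567,-.341,.2,2)
E
```

```text
shift -0.0185 0.2869 0.007 twist 20.5 | now [ 0.4743 -0.0688  0.207 ] yaw 22.5 q1,q6 [-14.  53.] new q6 57.0
```

View pics/s9b.png

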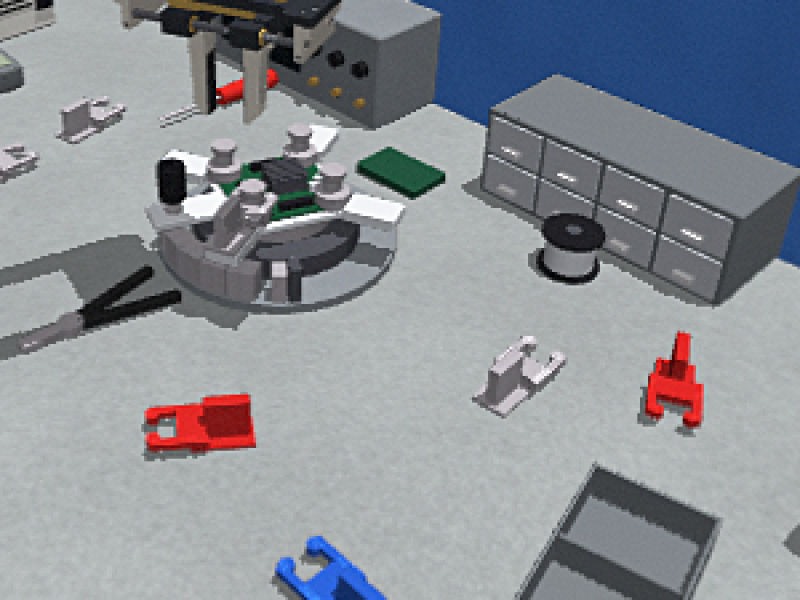

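{"fn": "send_rows", "kwargs": {
  "motion": [
    [[-0.004,0.055,0],4],
    [[-0.008,0.11,0],8],
    [[-0.011,0.17,0],12],
    [[-0.014,0.23,0],17],
    [[-0.0185,0.287,0.005],20.5],
    [[-0.0185,0.287,0.005],20.5],
    [[-0.0185,0.287,0.005],20.5]
  ]
}}

```text
t: 13.55
tool_pos: [0.5647, -0.34, 0.1975]
orientation: [-3.139, -0.055, 0.004]
force: [-0.6, 0.2, -0.2]
opening: 0.0353
```

```bash
python3 - <<'E'
from h import *
c,im=snap("wrist","pics/w10.png")
go(.567,-.341,.2,2)
E
```

```text
shift 0.0019 0.0015 -0.0014 twist 0.0 | now [ 0.565  -0.3395  0.1986] yaw 2.05 q1,q6 [-35.  52.] new q6 56.0
```

View pics/w10.png

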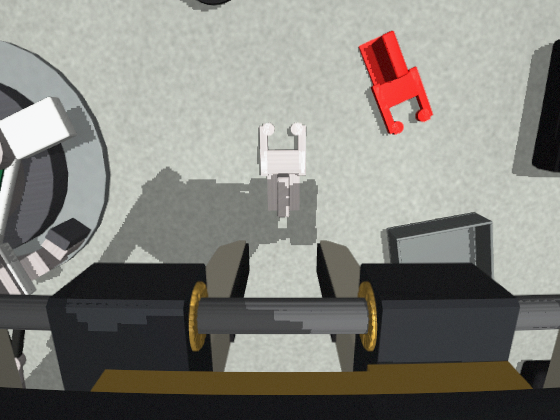

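Clip B is at (283,165), in the same position in the picture as A was. Descending and gripping.

{"fn": "send_rows", "kwargs": {
  "motion": [
    [[-0.003,0.0005,0.05],0],
    [[-0.003,0.0005,0.1],0],
    [[-0.003,0.0005,0.15],0],
    [[-0.003,0.0005,0.178],0],
    [[-0.003,0.0005,0.189],0],
    [[-0.003,0.0005,0.189],0]
  ]
}}

```text
t: 14.35
tool_pos: [0.5627, -0.3405, 0.0112]
orientation: [3.141, 0.057, 0.0]
force: [0.6, 0.3, -0.2]
opening: 0.0346
```

{"fn": "send_rows", "kwargs": {
  "motion": [
    [[0,0,0],0],
    [[0,0,0],0],
    [[0,0,0],0],
    [[0,0,0],0],
    [[0,0,0],0]
  ],
  "jaw": 0.005,
  "squeeze": 50
}}

```text
t: 14.98
tool_pos: [0.5633, -0.3417, 0.0119]
orientation: [3.14, 0.055, 0.002]
force: [-0.3, 1.5, 6.3]
opening: 0.0117
```

```bash
python3 - <<'E'
from h import *
ax=np.array([.5778,-.0238]); print(monitor.read_state()["force"])
for a in (202.5,22.5,292.5,112.5):
    u=np.array([np.cos(np.radians(a)),np.sin(np.radians(a))]); print(a,(ax+.116*u).round(4),(ax+.158*u).round(4))
u=np.array([np.cos(np.radians(292.5)),np.sin(np.radians(292.5))]); p=ax+.158*u
go(p[0],p[1],.15,112.5)
E
```

```text
[-0.31651413  1.4531297   6.33418383]
202.5 [ 0.4706 -0.0682] [ 0.4318 -0.0843]
22.5 [0.685  0.0206] [0.7238 0.0367]
292.5 [ 0.6222 -0.131 ] [ 0.6383 -0.1698]
112.5 [0.5334 0.0834] [0.5173 0.1222]
shift 0.081 -0.1692 -0.1381 twist -110.5 | now [ 0.5633 -0.3417  0.0119] yaw 2.0 q1,q6 [-36.  52.] new q6 -38.0
```

{"fn": "send_rows", "kwargs": {
  "motion": [
    [[0,0,-0.03],0],
    [[0,0,-0.08],-5],
    [[0,0,-0.138],-15],
    [[0.01,-0.02,-0.138],-25],
    [[0.02,-0.04,-0.138],-35],
    [[0.03,-0.06,-0.138],-45],
    [[0.04,-0.08,-0.138],-55],
    [[0.05,-0.1,-0.138],-65],
    [[0.06,-0.12,-0.138],-75],
    [[0.07,-0.145,-0.138],-85],
    [[0.081,-0.169,-0.138],-95],
    [[0.081,-0.169,-0.138],-105]
  ]
}}

```text
t: 16.48
tool_pos: [0.6379, -0.1675, 0.1481]
orientation: [-1.858, -2.532, -0.0]
force: [-0.1, -0.0, -1.3]
opening: 0.0116
```

{"fn": "send_rows", "kwargs": {
  "motion": [
    [[0,0,0],-5.5],
    [[0,0,0],-5.5],
    [[0,0,0],-5.5]
  ]
}}

```text
t: 16.85
tool_pos: [0.6374, -0.1697, 0.1484]
orientation: [-1.748, -2.61, 0.0]
force: [0.7, -0.8, -1.2]
opening: 0.0117
```

```bash
python3 - <<'E'
from h import *
c,im=snap("wrist","pics/w11.png"); go(.6383,-.1698,.0869,112.5)
im=cv2.imread("pics/w11.png")
cv2.imwrite("pics/w11z.png",cv2.resize(im[40:190,190:390],None,fx=4,fy=4,interpolation=cv2.INTER_NEAREST))
E
```

```text
shift -0.0004 0.0008 0.0616 twist -0.1 | now [ 0.6374 -0.1697  0.1485] yaw 112.38 q1,q6 [-19. -42.] new q6 -38.0
```

View pics/w11z.png

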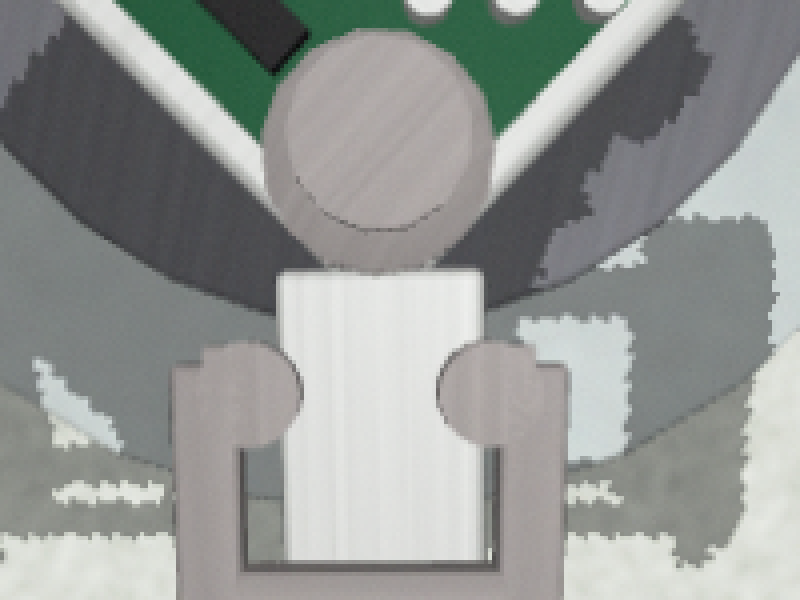

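Clip B hover: rest centre is at crop 380 and the clip at 369, about 1–2 mm apart. Descending with a 1 mm shift.

{"fn": "send_rows", "kwargs": {
  "motion": [
    [[0,0.0012,0.02],-0.5],
    [[0,0.0012,0.045],-0.5],
    [[0,0.0012,0.0605],-0.5],
    [[0,0.0012,0.0615],-0.5],
    [[0,0.0012,0.0615],-0.5]
  ]
}}

```text
t: 17.52
tool_pos: [0.6387, -0.1691, 0.0871]
orientation: [-1.734, -2.62, -0.0]
force: [-0.1, 0.1, -1.7]
opening: 0.0116
```

```bash
python3 - <<'E'
from h import *
c,im=snap("wrist","pics/w12.png"); go(.6383,-.1698,.0869,112.5)
im=cv2.imread("pics/w12.png")
cv2.imwrite("pics/w12z.png",cv2.resize(im[80:230,190:390],None,fx=4,fy=4,interpolation=cv2.INTER_NEAREST))
E
```

```text
shift -0.0003 -0.0008 0.0006 twist 0.5 | now [ 0.6389 -0.1692  0.0875] yaw 112.99 q1,q6 [-19. -42.] new q6 -37.0
```

View pics/w12z.png

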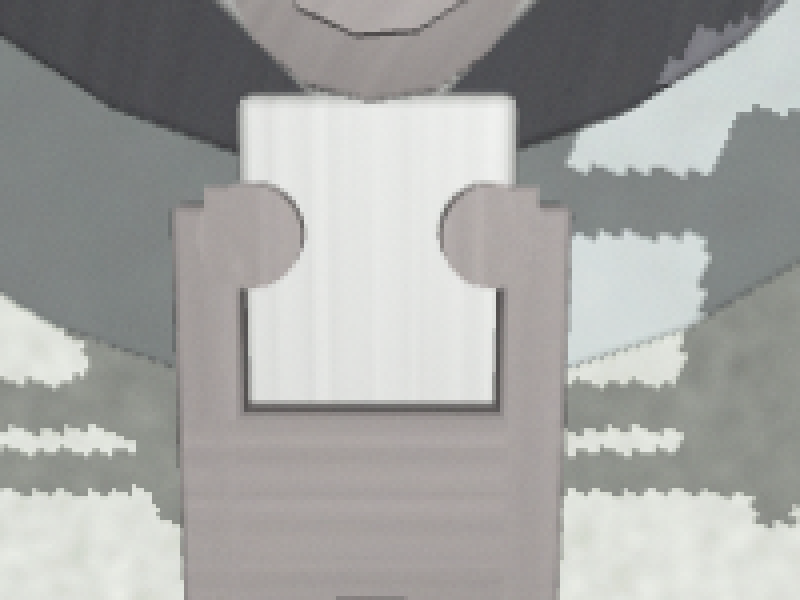

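{"fn": "send_rows", "kwargs": {
  "motion": [
    [[0,0.0007,0.0005],0],
    [[0.008,0.0007,0.0005],0],
    [[0.016,0.0007,0.0005],0],
    [[0.022,0.0007,0.0005],0],
    [[0.026,0.0007,0.0005],0],
    [[0.03,0.0007,0.0005],0]
  ],
  "squeeze": 60
}}

```text
t: 18.32
tool_pos: [0.6283, -0.1426, 0.0873]
orientation: [1.732, 2.617, -0.002]
force: [3.2, -8.1, -2.5]
opening: 0.0117
```

{"fn": "send_rows", "kwargs": {
  "motion": [
    [[0.004,0,0],0],
    [[0.008,0,0],0],
    [[0.011,0,0],0],
    [[0.013,0,0],0],
    [[0.013,0,0],0]
  ]
}}

```text
t: 18.95
tool_pos: [0.6222, -0.1287, 0.0864]
orientation: [-1.733, -2.619, -0.0]
force: [0.3, -0.2, -0.6]
opening: 0.0117
```

```bash
python3 - <<'E'
from h import *
c,im=snap("wrist","pics/w13.png"); go(.6222,-.131,.0869,112.5)
im=cv2.imread("pics/w13.png")
cv2.imwrite("pics/w13z.png",cv2.resize(im[80:230,190:390],None,fx=4,fy=4,interpolation=cv2.INTER_NEAREST))
E
```

```text
shift -0.0019 -0.0009 -0.0005 twist 0.5 | now [ 0.6223 -0.1289  0.0864] yaw 113.02 q1,q6 [-16. -39.] new q6 -34.0
```

View pics/w13z.png

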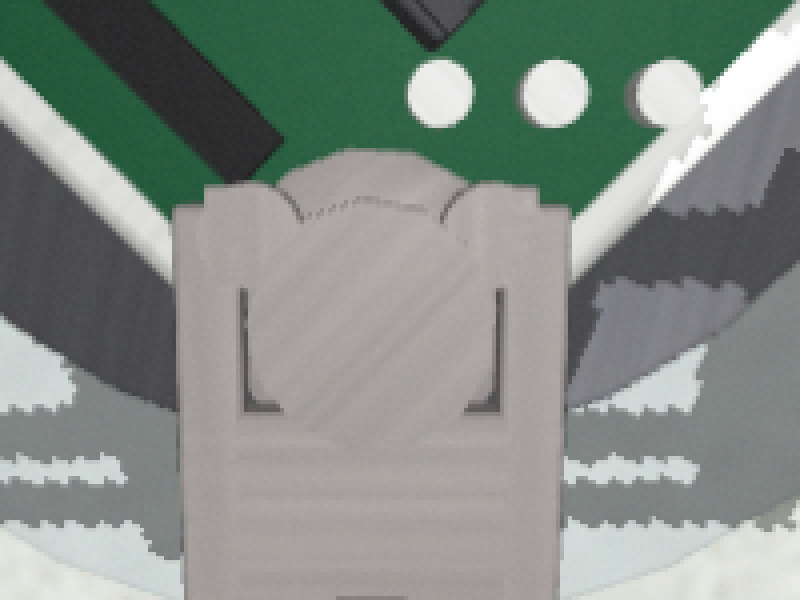

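Clip B is home, with the same geometry as A. Releasing and moving up.

{"fn": "send_rows", "kwargs": {
  "motion": [
    [[0,0,0],0],
    [[0,0,0],0],
    [[0,0,0],0],
    [[0,0,-0.02],0],
    [[0,0,-0.07],0],
    [[0,0,-0.12],0],
    [[0,0,-0.15],0]
  ],
  "jaw": 0.035
}}

```text
t: 19.88
tool_pos: [0.6238, -0.1296, 0.2422]
orientation: [1.731, 2.615, 0.003]
force: [0.3, 1.1, 0.2]
opening: 0.0352
```

```bash
python3 - <<'E'
from h import *
c,im=snap("side","pics/s14.png")
im=cv2.imread("pics/s14.png");cv2.imwrite("pics/s14b.png",cv2.resize(im[150:300,120:320],(800,600),interpolation=3))
go(.563,.308,.2,17)
E
```

```text
shift 0.4275 0.114 0.0464 twist 96.0 | now [ 0.6251 -0.13    0.2464] yaw 113.0 q1,q6 [-16. -39.] new q6 102.0
```

View pics/s14b.png

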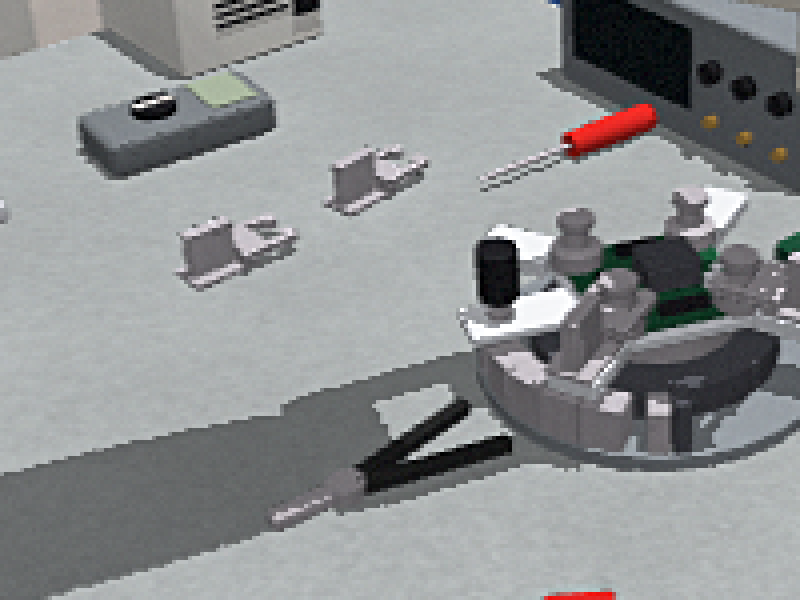

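{"fn": "send_rows", "kwargs": {
  "motion": [
    [[0.05,0.013,0],10],
    [[0.1,0.026,0],20],
    [[0.15,0.04,0],30],
    [[0.2,0.053,0],40],
    [[0.25,0.066,0],50],
    [[0.3,0.08,0],60],
    [[0.35,0.093,0.01],70],
    [[0.4,0.106,0.03],80],
    [[0.4275,0.114,0.046],90],
    [[0.4275,0.114,0.046],96],
    [[0.4275,0.114,0.046],96],
    [[0.4275,0.114,0.046],96]
  ]
}}

```text
t: 21.42
tool_pos: [0.5609, 0.3086, 0.1917]
orientation: [-3.106, -0.467, -0.002]
force: [-0.7, -0.0, 0.3]
opening: 0.035
```

```bash
python3 - <<'E'
from h import *
c,im=snap("wrist","pics/w15.png")
go(.563,.308,.2,17)
E
```

```text
shift 0.0019 0.001 -0.0084 twist 0.1 | now [0.5609 0.3085 0.1916] yaw 17.08 q1,q6 [24. 97.] new q6 102.0
```

View pics/w15.png

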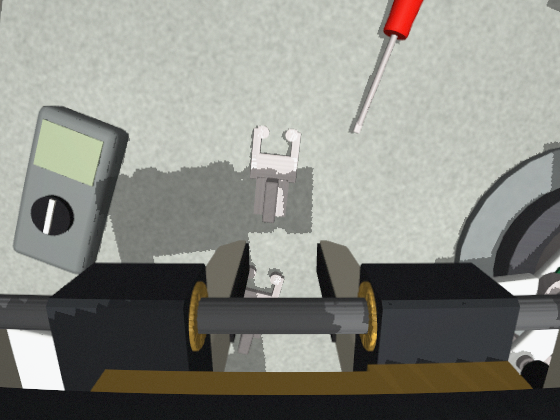

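```bash
python3 - <<'E'
from h import *
c=cam("wrist")
im=cv2.imread("pics/w15.png")
t,y=clip(c,(269.5,200),(261,132),(291,135))
t=t*.5+.5*atz(c,(269.5,200),.042)[:2]
drawclip(c,im,t[0],t[1],12.5,"pics/w15o.png",(210,100,340,240),4.2)
go(t[0],t[1],.012,12.5)
E
```

```text
tab [0.5529 0.3185 0.042 ] bump [0.6125 0.3306 0.018 ] len 0.0608 (63.5) yaw 11.5
tab from bumps [0.5502 0.3179]
shift -0.006 -0.012 0.1796 twist 4.6 | now [0.5609 0.3085 0.1916] yaw 17.08 q1,q6 [24. 97.] new q6 107.0
```

View pics/w15o.png

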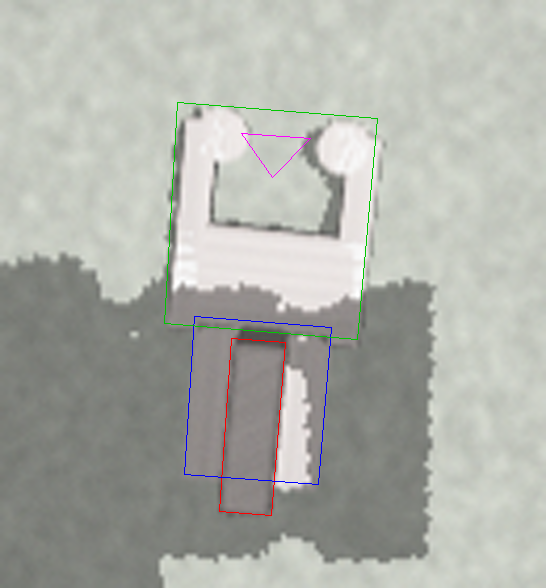

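Clip D: tab at (0.5515, 0.318), yaw 12.4°. The overlay agrees, so I'm gripping it.

{"fn": "send_rows", "kwargs": {
  "motion": [
    [[-0.006,-0.012,0.02],4.7],
    [[-0.006,-0.012,0.07],4.7],
    [[-0.006,-0.012,0.12],4.7],
    [[-0.006,-0.012,0.16],4.7],
    [[-0.006,-0.012,0.18],4.7],
    [[-0.006,-0.012,0.18],4.7],
    [[-0.006,-0.012,0.18],4.7]
  ]
}}

```text
t: 22.35
tool_pos: [0.5529, 0.3191, 0.013]
orientation: [-3.122, -0.337, -0.005]
force: [0.5, 0.8, 0.7]
opening: 0.0349
```

{"fn": "send_rows", "kwargs": {
  "motion": [
    [[0,0,0],0],
    [[0,0,0],0],
    [[0,0,0],0],
    [[0,0,0],0],
    [[0,0,0],0]
  ],
  "jaw": 0.005,
  "squeeze": 50
}}

```text
t: 22.98
tool_pos: [0.5516, 0.3187, 0.0115]
orientation: [-3.123, -0.337, -0.001]
force: [-0.4, -0.9, 6.3]
opening: 0.0116
```

```bash
python3 - <<'E'
from h import *
print(monitor.read_state()["force"])
go(.7238,.0367,.16,202.7)
E
```

```text
[-0.39594748 -0.87418627  6.32036205]
shift 0.1081 0.3122 -0.1485 twist 169.6 | now [0.5516 0.3187 0.0115] yaw 12.3 q1,q6 [ 25. 103.] new q6 250.0
```

{"fn": "send_rows", "kwargs": {
  "motion": [
    [[0,0,-0.04],0],
    [[0,0,-0.09],0],
    [[0,0,-0.148],-8],
    [[0.01,0.03,-0.148],-18],
    [[0.025,0.07,-0.148],-28],
    [[0.04,0.11,-0.148],-38],
    [[0.055,0.15,-0.148],-48],
    [[0.07,0.19,-0.148],-58],
    [[0.08,0.23,-0.148],-68],
    [[0.095,0.27,-0.148],-78],
    [[0.108,0.312,-0.148],-88],
    [[0.108,0.312,-0.148],-98]
  ]
}}

```text
t: 24.48
tool_pos: [0.7238, 0.0329, 0.1574]
orientation: [-1.792, -2.58, 0.002]
force: [0.6, 0.8, -2.1]
opening: 0.0117
```

{"fn": "send_rows", "kwargs": {
  "motion": [
    [[0,0,0],-10],
    [[0,0,0],-20],
    [[0,0,0],-30],
    [[0,0,0],-40],
    [[0,0,0],-50],
    [[0,0,0],-60],
    [[0,0,0],-70],
    [[0,0,0],-80],
    [[0,0,0],-90],
    [[0,0,0],-92.4],
    [[0,0,0],-92.4]
  ]
}}

```text
t: 25.85
tool_pos: [0.7228, 0.0367, 0.1579]
orientation: [0.617, -3.079, -0.0]
force: [0.2, -0.9, -2.3]
opening: 0.0116
```

```bash
python3 - <<'E'
from h import *
c,im=snap("wrist","pics/w16.png"); go(.7238,.0367,.0865,202.7)
im=cv2.imread("pics/w16.png")
cv2.imwrite("pics/w16z.png",cv2.resize(im[40:190,190:390],None,fx=4,fy=4,interpolation=cv2.INTER_NEAREST))
E
```

```text
shift -0.0009 -0.0004 0.0715 twist -0.1 | now [0.7228 0.0367 0.158 ] yaw -157.36 q1,q6 [  -1. -114.] new q6 -110.0
```

View pics/w16z.png

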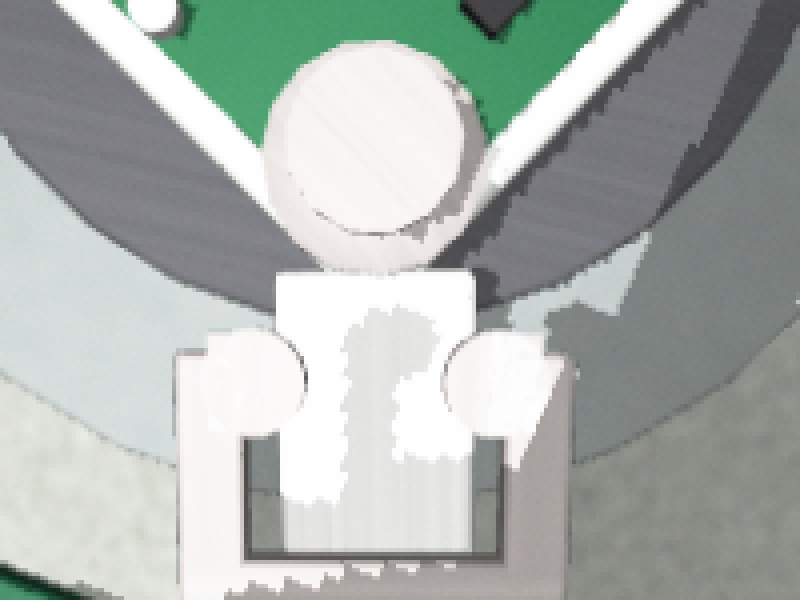

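Clip D is well centred over the rest (376 against 374). Descending.

{"fn": "send_rows", "kwargs": {
  "motion": [
    [[-0.001,0,0.025],0],
    [[-0.001,0,0.055],0],
    [[-0.001,0,0.07],0],
    [[-0.001,0,0.0715],0],
    [[-0.001,0,0.0715],0],
    [[-0.001,0,0.0715],0]
  ]
}}

```text
t: 26.65
tool_pos: [0.7252, 0.037, 0.089]
orientation: [-0.618, 3.078, -0.001]
force: [-0.0, -0.3, -2.0]
opening: 0.0114
```

```bash
python3 - <<'E'
from h import *
c,im=snap("wrist","pics/w17.png"); go(.7238,.0367,.0865,202.7)
im=cv2.imread("pics/w17.png")
cv2.imwrite("pics/w17z.png",cv2.resize(im[80:230,190:390],None,fx=4,fy=4,interpolation=cv2.INTER_NEAREST))
E
```

```text
shift 0.0013 0.0001 0.0023 twist -0.0 | now [0.725  0.0371 0.0888] yaw -157.3 q1,q6 [  -1. -114.] new q6 -110.0
```

View pics/w17z.png

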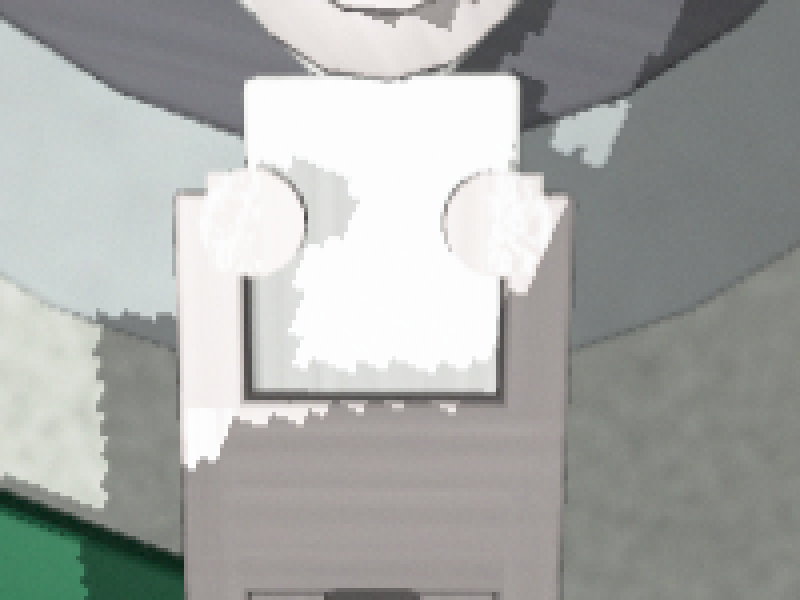

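{"fn": "send_rows", "kwargs": {
  "motion": [
    [[0,0.0009,0.002],0],
    [[0.008,0.0009,0.002],0],
    [[0.016,0.0009,0.002],0],
    [[0.022,0.0009,0.002],0],
    [[0.026,0.0009,0.002],0],
    [[0.03,0.0009,0.002],0]
  ],
  "squeeze": 60
}}

```text
t: 27.45
tool_pos: [0.6975, 0.0265, 0.0861]
orientation: [-0.617, 3.076, -0.0]
force: [7.4, 2.8, -2.2]
opening: 0.0117
```

{"fn": "send_rows", "kwargs": {
  "motion": [
    [[0.004,0,0],0],
    [[0.008,0,0],0],
    [[0.011,0,0],0],
    [[0.014,0,0],0],
    [[0.014,0,0],0]
  ]
}}

```text
t: 28.08
tool_pos: [0.6825, 0.0208, 0.0847]
orientation: [0.618, -3.079, -0.0]
force: [0.2, -0.4, -1.1]
opening: 0.0114
```

```bash
python3 - <<'E'
from h import *
c,im=snap("wrist","pics/w18.png"); go(.685,.0206,.0869,202.7)
im=cv2.imread("pics/w18.png")
cv2.imwrite("pics/w18z.png",cv2.resize(im[80:230,190:390],None,fx=4,fy=4,interpolation=cv2.INTER_NEAREST))
E
```

```text
shift -0.0021 -0.0012 -0.0021 twist -0.0 | now [0.6826 0.0209 0.0848] yaw -157.31 q1,q6 [  -3. -115.] new q6 -111.0
```

View pics/w18z.png

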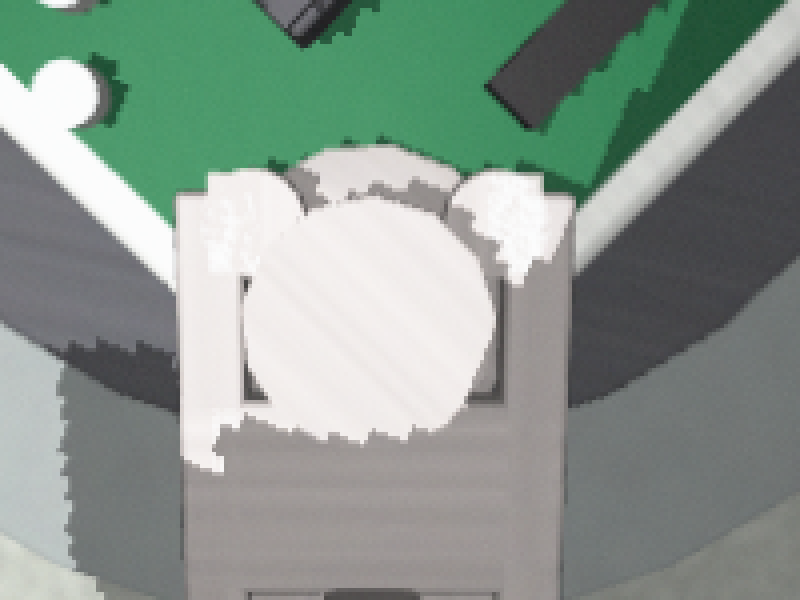

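Clip D is home. Releasing and going to clip C with the tool half a turn round.

{"fn": "send_rows", "kwargs": {
  "motion": [
    [[0,0,0],0],
    [[0,0,0],0],
    [[0,0,0],0],
    [[0,0,-0.02],0],
    [[0,0,-0.07],0],
    [[0,0,-0.12],0],
    [[0,0,-0.15],0]
  ],
  "jaw": 0.035
}}

```text
t: 29.0
tool_pos: [0.6845, 0.0209, 0.241]
orientation: [-0.617, 3.074, -0.002]
force: [0.5, -0.0, -0.0]
opening: 0.0349
```

```bash
python3 - <<'E'
from h import *
c,im=snap("side","pics/s19.png")
im=cv2.imread("pics/s19.png");cv2.imwrite("pics/s19b.png",cv2.resize(im[150:300,120:320],(800,600),interpolation=3))
go(.412,.286,.21,195)
E
```

```text
shift 0.1502 0.3503 0.0353 twist 7.7 | now [0.6858 0.0208 0.2453] yaw -157.3 q1,q6 [  -3. -115.] new q6 -70.0
```

View pics/s19b.png

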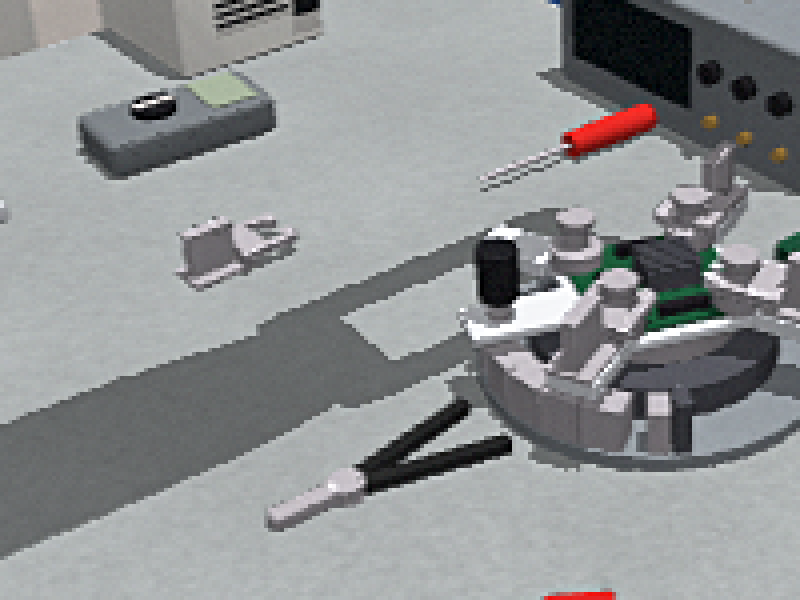

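{"fn": "send_rows", "kwargs": {
  "motion": [
    [[0.02,0.045,0],0],
    [[0.04,0.095,0],0],
    [[0.065,0.15,0],2],
    [[0.085,0.2,0],4],
    [[0.11,0.255,0.01],6],
    [[0.13,0.305,0.025],7.7],
    [[0.15,0.35,0.035],7.7],
    [[0.15,0.35,0.035],7.7],
    [[0.15,0.35,0.035],7.7]
  ]
}}

```text
t: 30.18
tool_pos: [0.4103, 0.2859, 0.2013]
orientation: [-0.411, 3.113, 0.0]
force: [0.4, -0.1, 0.2]
opening: 0.0348
```

```bash
python3 - <<'E'
from h import *
c,im=snap("wrist","pics/w20.png")
go(.412,.286,.21,195)
E
```

```text
shift -0.0013 0.0001 -0.0088 twist -0.0 | now [0.4107 0.2855 0.2012] yaw -165.03 q1,q6 [ 29. -76.] new q6 -70.0
```

View pics/w20.png

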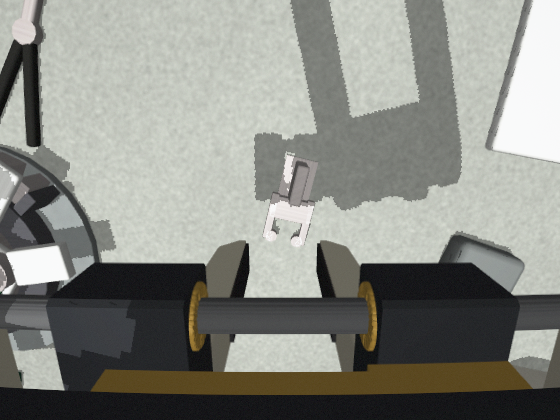

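```bash
python3 - <<'E'
from h import *
c=cam("wrist")
im=cv2.imread("pics/w20.png")
t,y=clip(c,(300.5,182),(270.5,236),(297,241))
y=np.degrees(y)
drawclip(c,im,t[0],t[1],y,"pics/w20o.png",(220,130,350,260),4.2)
go(t[0],t[1],.012,y+180)
E
```

```text
tab [0.3969 0.2995 0.042 ] bump [0.4647 0.3013 0.018 ] len 0.0678 (63.5) yaw 1.5
tab from bumps [0.4012 0.2996]
shift 0.0056 0.0161 0.1892 twist 13.5 | now [0.4107 0.2855 0.2012] yaw -165.03 q1,q6 [ 29. -76.] new q6 -55.0
```

View pics/w20o.png

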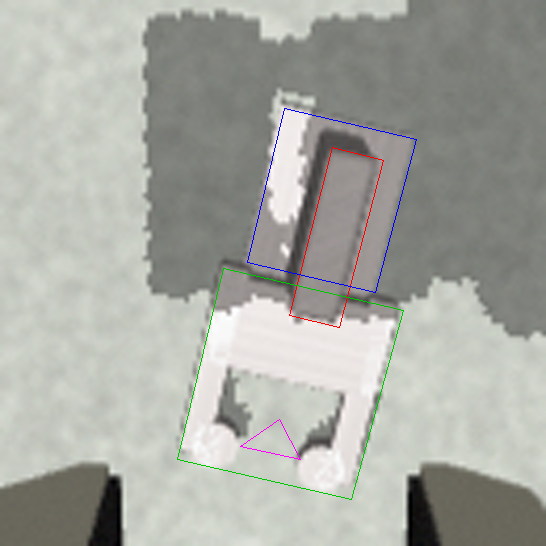

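{"fn": "send_rows", "kwargs": {
  "motion": [
    [[0.006,0.016,0.02],8],
    [[0.006,0.016,0.07],13.5],
    [[0.006,0.016,0.12],13.5],
    [[0.006,0.016,0.16],13.5],
    [[0.006,0.016,0.18],13.5],
    [[0.006,0.016,0.189],13.5],
    [[0.006,0.016,0.189],13.5]
  ]
}}

```text
t: 31.1
tool_pos: [0.4005, 0.2993, 0.0113]
orientation: [0.039, -3.141, 0.0]
force: [-0.1, 0.6, 0.4]
opening: 0.0355
```

{"fn": "send_rows", "kwargs": {
  "motion": [
    [[0,0,0],0],
    [[0,0,0],0],
    [[0,0,0],0],
    [[0,0,0],0],
    [[0,0,0],0]
  ],
  "jaw": 0.005,
  "squeeze": 50
}}

```text
t: 31.72
tool_pos: [0.4003, 0.3001, 0.012]
orientation: [-0.041, 3.14, 0.001]
force: [-1.1, -1.6, 5.2]
opening: 0.0116
```

```bash
python3 - <<'E'
from h import *
print(monitor.read_state()["force"])
go(.5173,.1222,.16,112.6)
E
```

```text
[-1.08078029 -1.61683128  5.20242725]
shift -0.1123 -0.1809 -0.148 twist 68.9 | now [0.4003 0.3001 0.012 ] yaw -178.49 q1,q6 [ 31. -61.] new q6 -10.0
```

{"fn": "send_rows", "kwargs": {
  "motion": [
    [[0,0,-0.04],0],
    [[0,0,-0.09],0],
    [[0,0,-0.148],8],
    [[-0.015,-0.025,-0.148],18],
    [[-0.03,-0.05,-0.148],28],
    [[-0.05,-0.08,-0.148],38],
    [[-0.07,-0.11,-0.148],48],
    [[-0.09,-0.145,-0.148],58],
    [[-0.112,-0.181,-0.148],68.9],
    [[-0.112,-0.181,-0.148],68.9],
    [[-0.112,-0.181,-0.148],68.9]
  ]
}}

```text
t: 33.1
tool_pos: [0.5159, 0.1221, 0.1587]
orientation: [-1.741, -2.614, 0.001]
force: [-0.5, -0.1, -1.4]
opening: 0.0116
```

```bash
python3 - <<'E'
from h import *
c,im=snap("wrist","pics/w21.png"); go(.5173,.1222,.087,112.6)
c,im=snap("scene","pics/c21.png")
im=cv2.imread("pics/c21.png");cv2.imwrite("pics/c21b.png",cv2.resize(im[140:290,200:400],(800,600),interpolation=3))
E
```

```text
shift -0.0009 0.0013 0.0718 twist 0.1 | now [0.5158 0.1225 0.1588] yaw 112.72 q1,q6 [  8. -15.] new q6 -9.0
```

View pics/w21.png

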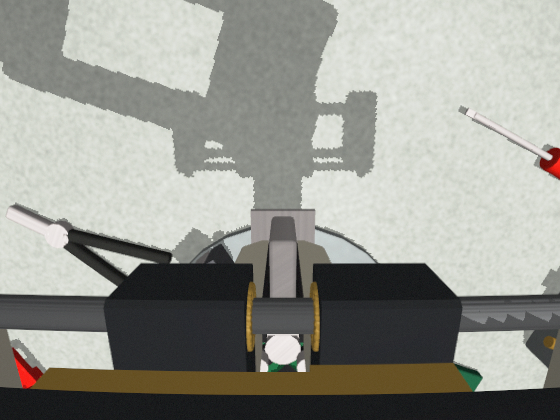

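View pics/c21b.png

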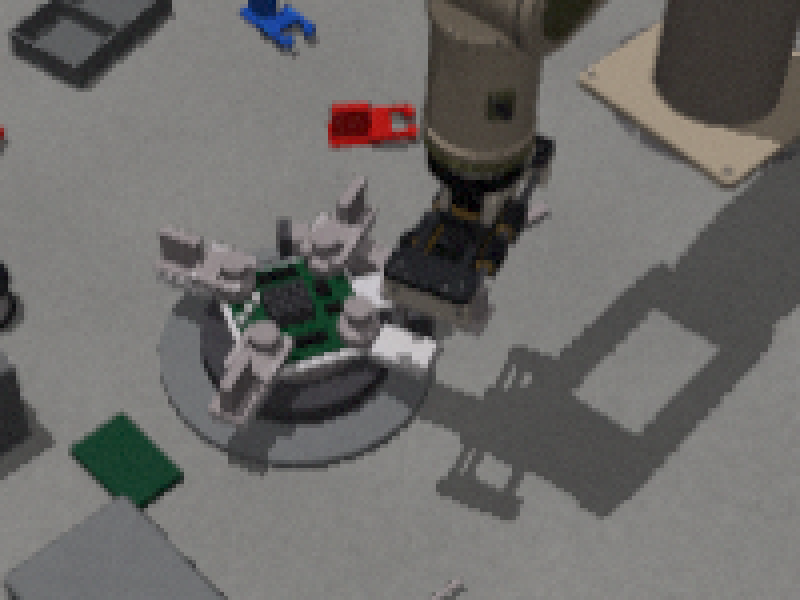

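```bash
python3 - <<'E'
from h import *
im=cv2.imread("pics/w21.png")
cv2.imwrite("pics/w21z.png",cv2.resize(im[200:380,210:360],None,fx=4,fy=3.3,interpolation=cv2.INTER_NEAREST))
E
```

```text
(no output)
```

View pics/w21z.png

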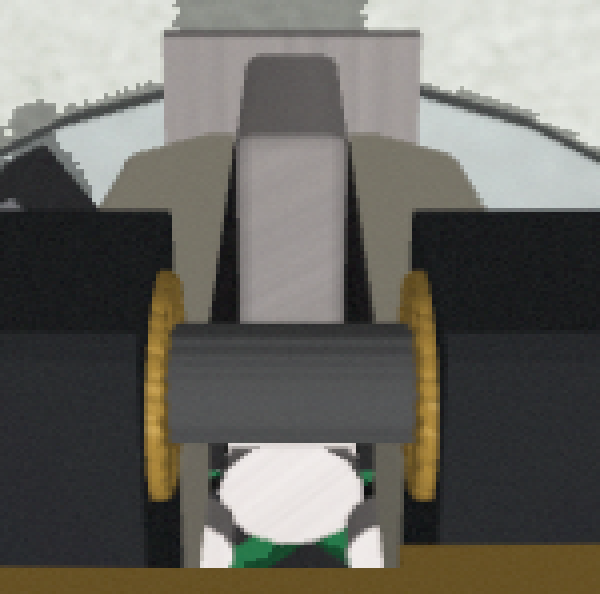

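Through the gripper gap, stud head centre and the gap between the bumps are both at about 291. Descending with a small shift.

{"fn": "send_rows", "kwargs": {
  "motion": [
    [[0,0.0006,0.025],0],
    [[0,0.0006,0.055],0],
    [[0,0.0006,0.07],0],
    [[0,0.0006,0.0725],0],
    [[0,0.0006,0.0725],0],
    [[0,0.0006,0.0725],0]
  ]
}}

```text
t: 33.95
tool_pos: [0.518, 0.1222, 0.088]
orientation: [1.742, 2.613, 0.002]
force: [0.2, -0.1, -0.5]
opening: 0.0116
```

```bash
python3 - <<'E'
from h import *
c,im=snap("wrist","pics/w22.png"); go(.5173,.1222,.087,112.6)
im=cv2.imread("pics/w22.png")
cv2.imwrite("pics/w22z.png",cv2.resize(im[200:380,210:360],None,fx=4,fy=3.3,interpolation=cv2.INTER_NEAREST))
c,im=snap("scene","pics/c22.png")
im=cv2.imread("pics/c22.png");cv2.imwrite("pics/c22b.png",cv2.resize(im[170:260,240:360],(800,600),interpolation=3))
E
```

```text
shift 0.0002 -0.0005 0.0009 twist 0.0 | now [0.5179 0.1222 0.0879] yaw 112.6 q1,q6 [  8. -15.] new q6 -9.0
```

View pics/w22z.png

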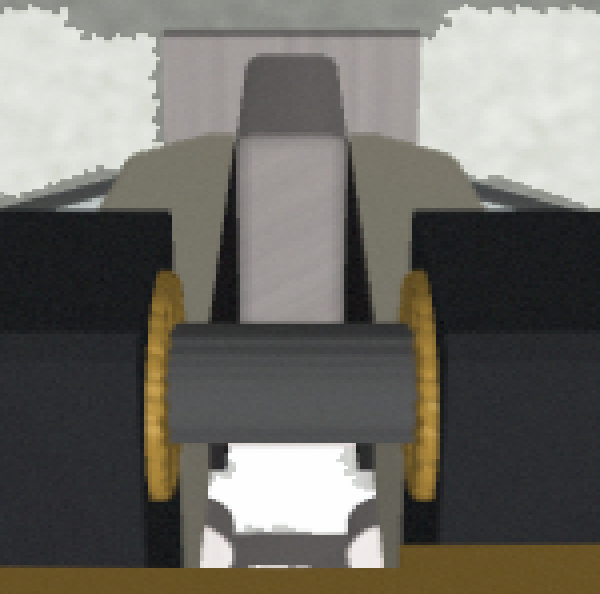

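View pics/c22b.png

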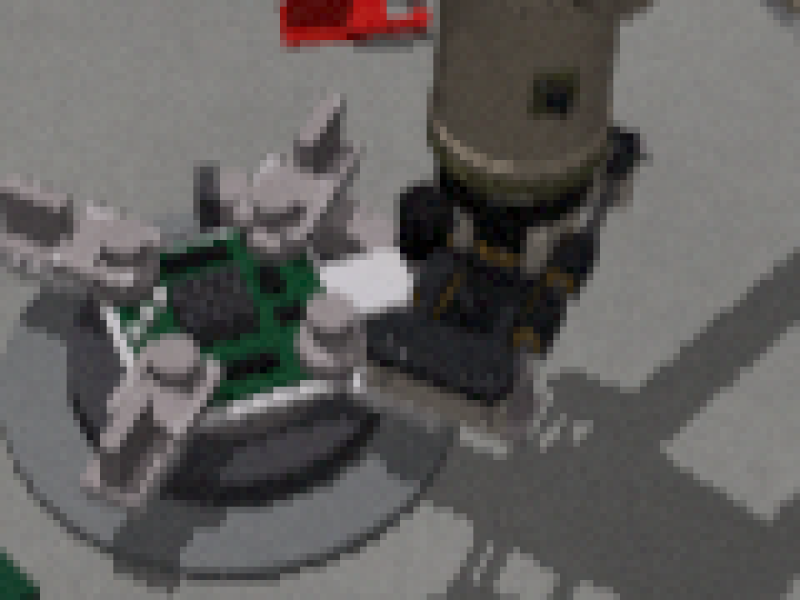

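{"fn": "send_rows", "kwargs": {
  "motion": [
    [[0,0,0.001],0],
    [[-0.008,0,0.001],0],
    [[-0.016,0,0.001],0],
    [[-0.022,0,0.001],0],
    [[-0.026,0,0.001],0],
    [[-0.03,0,0.001],0]
  ],
  "squeeze": 60
}}

```text
t: 34.8
tool_pos: [0.5276, 0.0955, 0.0852]
orientation: [-1.741, -2.611, -0.001]
force: [-4.0, 7.1, 0.3]
opening: 0.0115
```

{"fn": "send_rows", "kwargs": {
  "motion": [
    [[-0.004,0,0],0],
    [[-0.008,0,0],0],
    [[-0.011,0,0],0],
    [[-0.013,0,0],0],
    [[-0.013,0,0],0]
  ]
}}

```text
t: 35.42
tool_pos: [0.5336, 0.0824, 0.0857]
orientation: [-1.743, -2.613, -0.001]
force: [-1.1, 2.1, -0.8]
opening: 0.0117
```

```bash
python3 - <<'E'
from h import *
c,im=snap("wrist","pics/w23.png"); go(.5334,.0834,.087,112.6)
im=cv2.imread("pics/w23.png")
cv2.imwrite("pics/w23z.png",cv2.resize(im[200:380,210:360],None,fx=4,fy=3.3,interpolation=cv2.INTER_NEAREST))
E
```

```text
shift 0.001 0.0002 -0.0013 twist -0.0 | now [0.5336 0.0824 0.0857] yaw 112.6 q1,q6 [  3. -19.] new q6 -13.0
```

View pics/w23z.png

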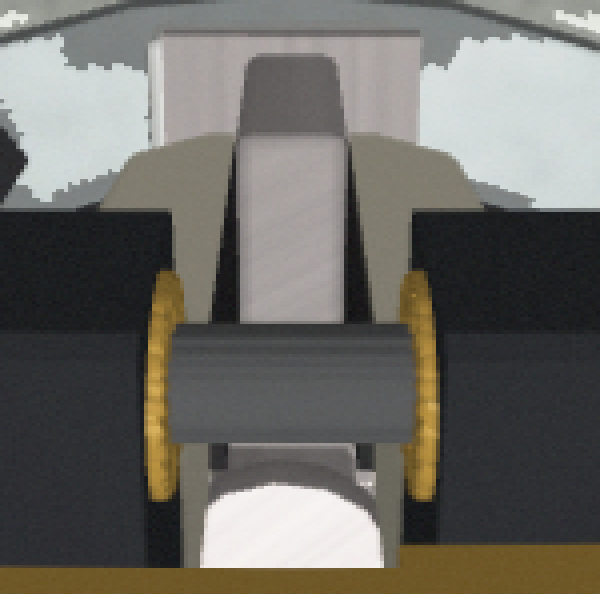

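Snapped: the force peaked at about 8 N and then dropped, with the tab 115 mm from the axis. I'll release and check all four from above.

{"fn": "send_rows", "kwargs": {
  "motion": [
    [[0,0,0],0],
    [[0,0,0],0],
    [[0,0,0],0],
    [[0,0,-0.02],0],
    [[0,0,-0.07],0],
    [[0,0,-0.12],0],
    [[-0.05,0,-0.17],0],
    [[-0.1,0,-0.22],0],
    [[-0.116,0,-0.22],0],
    [[-0.116,0,-0.22],0]
  ],
  "jaw": 0.06
}}

```text
t: 36.72
tool_pos: [0.5791, -0.0266, 0.307]
orientation: [1.745, 2.609, 0.001]
force: [-0.2, 1.3, -0.5]
opening: 0.0598
```

```bash
python3 - <<'E'
from h import *
c,im=snap("wrist","pics/w24.png"); go(.472,.0202,.2,67.5)
im=cv2.imread("pics/w24.png")
ov(c,im,(.5776,-.0233),157.6,"pics/w24o.png",(140,20,440,240),2.66)
c,im=snap("side","pics/s24.png"); c,im=snap("scene","pics/c24.png")
a=cv2.imread("pics/s24.png")[150:300,180:380];b=cv2.imread("pics/c24.png")[160:260,230:363]
cv2.imwrite("pics/s24b.png",np.hstack([cv2.resize(a,(400,300),interpolation=3),cv2.resize(b,(400,300),interpolation=3)]))
E
```

```text
shift 0.0827 -0.0808 0.1057 twist 45.0 | now [ 0.5783 -0.0253  0.3057] yaw 112.51 q1,q6 [ -8. -30.] new q6 25.0
```

View pics/w24o.png

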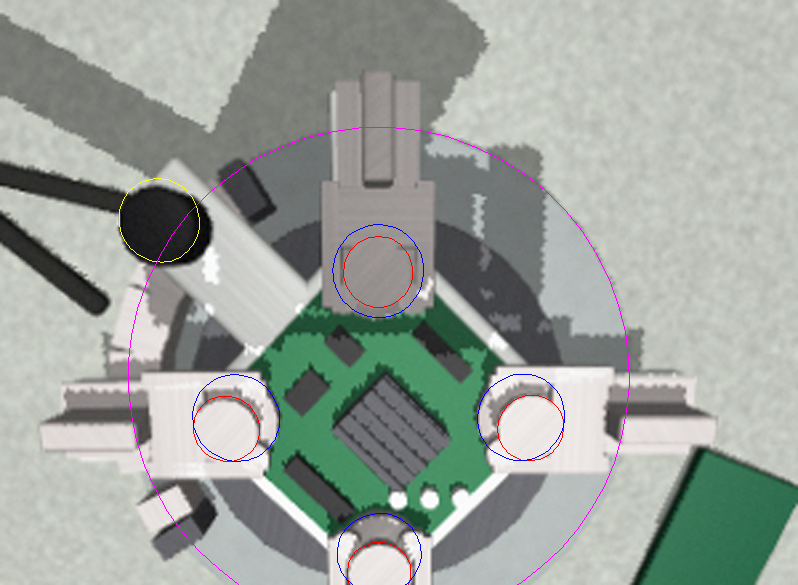

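View pics/s24b.png

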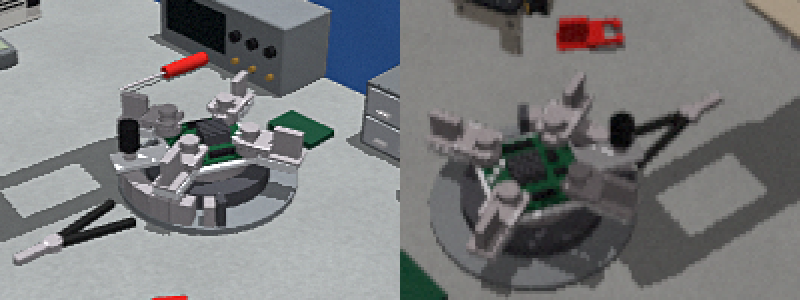

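All four clips sit level and home in the overlay. Now the knob: move to it and grip.

{"fn": "send_rows", "kwargs": {
  "motion": [
    [[0.02,-0.02,0],9],
    [[0.04,-0.04,0],18],
    [[0.06,-0.06,0],27],
    [[0.083,-0.081,0],36],
    [[0.083,-0.081,0.05],45],
    [[0.083,-0.081,0.1],45],
    [[0.083,-0.081,0.15],45],
    [[0.083,-0.081,0.19],45],
    [[0.083,-0.081,0.22],45],
    [[0.083,-0.081,0.22],45]
  ],
  "jaw": 0.055
}}

```text
t: 38.12
tool_pos: [0.4679, 0.0219, 0.0823]
orientation: [-2.606, -1.747, 0.009]
force: [-0.6, -0.0, 0.8]
opening: 0.0548
```

{"fn": "send_rows", "kwargs": {
  "motion": [
    [[0,0,0],0],
    [[0,0,0],0],
    [[0,0,0],0],
    [[0,0,0],0]
  ],
  "jaw": 0.02,
  "squeeze": 45
}}

```text
t: 38.62
tool_pos: [0.472, 0.0209, 0.087]
orientation: [2.61, 1.747, 0.002]
force: [-3.5, 1.9, 7.3]
opening: 0.0295
```

{"fn": "send_rows", "kwargs": {
  "motion": [
    [[0,0,-0.005],0],
    [[0,0,-0.01],0],
    [[0,0,-0.015],0],
    [[0,0,-0.021],0],
    [[0,0,-0.021],0],
    [[0,0,-0.021],0]
  ]
}}

```text
t: 39.38
tool_pos: [0.4716, 0.0207, 0.1064]
orientation: [2.61, 1.747, 0.001]
force: [6.2, -0.3, -9.1]
opening: 0.0293
```

```bash
python3 - <<'E'
from h import *
s=monitor.read_state(); p=s["tool_pos"]; ax=np.array([.5776,-.0235]); d=ax-p[:2]; print(np.linalg.norm(d),np.degrees(np.arctan2(d[1],d[0])),s["force"],p)
c,im=snap("side","pics/s25.png")
im=cv2.imread("pics/s25.png");cv2.imwrite("pics/s25b.png",cv2.resize(im[150:300,180:380],(800,600),interpolation=3))
r=.115
for t in range(7,64,7): print(-t,round(-r*np.sin(np.radians(t)),4),round(r*(1-np.cos(np.radians(t))),4))
E
```

```text
0.11479599345724846 -22.62532504652698 [ 6.24918738 -0.34830607 -9.08937493] [0.47163868 0.0206624  0.10643554]
-7 -0.014 0.0009
-14 -0.0278 0.0034
-21 -0.0412 0.0076
-28 -0.054 0.0135
-35 -0.066 0.0208
-42 -0.077 0.0295
-49 -0.0868 0.0396
-56 -0.0953 0.0507
-63 -0.1025 0.0628
```

View pics/s25b.png

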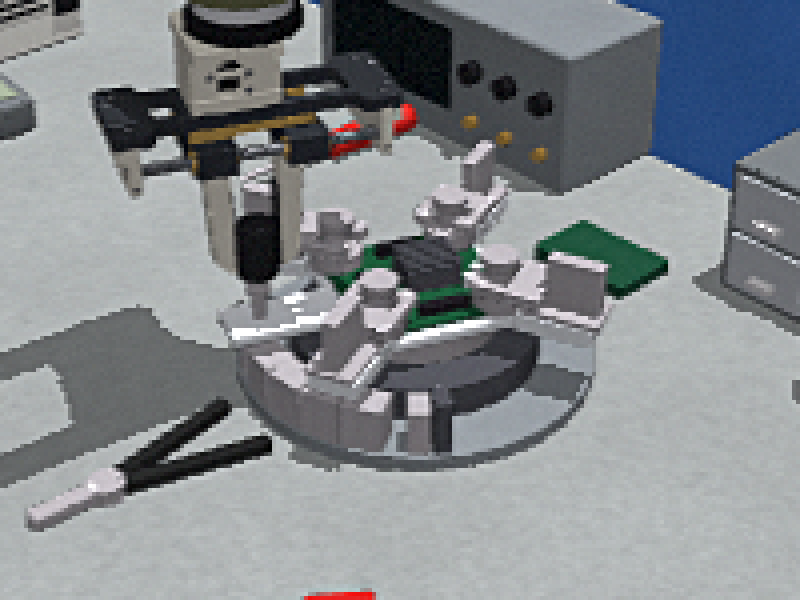

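{"fn": "send_rows", "kwargs": {
  "motion": [
    [[-0.005,0.0005,0],-2.5],
    [[-0.015,0.0018,0],-7.5],
    [[-0.0249,0.0037,0],-12.5],
    [[-0.0346,0.0063,0],-17.5],
    [[-0.044,0.0098,0],-22.5],
    [[-0.0531,0.014,0],-27.5],
    [[-0.0618,0.019,0],-32.5],
    [[-0.07,0.0248,0],-37.5],
    [[-0.0777,0.0312,0],-42.5],
    [[-0.0848,0.0383,0],-47.5],
    [[-0.0912,0.046,0],-52.5],
    [[-0.0942,0.05,0],-55]
  ]
}}

```text
t: 40.92
tool_pos: [0.4801, -0.0852, 0.1052]
orientation: [-1.504, -2.753, 0.001]
force: [-1.0, 0.9, -8.0]
opening: 0.0294
```

```bash
python3 - <<'E'
from h import *
s=monitor.read_state(); p=s["tool_pos"]; ax=np.array([.5776,-.0235]); d=ax-p[:2]; print(np.linalg.norm(d),np.degrees(np.arctan2(d[1],d[0])),s["force"],p)
E
```

```text
0.11533097293526631 32.33081333116714 [-0.97376392  0.85814968 -8.00836401] [ 0.48014829 -0.08517979  0.10522625]
```

{"fn": "send_rows", "kwargs": {
  "motion": [
    [[-0.008,0.0003,0],-4],
    [[-0.016,0.0011,0],-8],
    [[-0.016,0.0011,0],-8],
    [[-0.016,0.0011,0.004],-8],
    [[-0.016,0.0011,0.008],-8],
    [[-0.016,0.0011,0.012],-8],
    [[-0.016,0.0011,0.016],-8],
    [[-0.016,0.0011,0.018],-8],
    [[-0.016,0.0011,0.018],-8]
  ]
}}

```text
t: 42.05
tool_pos: [0.4898, -0.0982, 0.0879]
orientation: [-1.313, -2.851, 0.002]
force: [-5.3, -2.6, -5.3]
opening: 0.0294
```

```bash
python3 - <<'E'
from h import *
s=monitor.read_state(); p=s["tool_pos"]; ax=np.array([.5776,-.0235]); d=ax-p[:2]; print(np.linalg.norm(d),np.degrees(np.arctan2(d[1],d[0])),s["force"],p)
E
```

```text
0.11524141897494525 40.40750050713743 [-5.28628125 -2.56920291 -5.26459449] [ 0.48984902 -0.09820175  0.08787854]
```

It's in the slot: z is back at the home grip height. Releasing and rising.

{"fn": "send_rows", "kwargs": {
  "motion": [
    [[0,0,0],0],
    [[0,0,0],0],
    [[0,0,0],0],
    [[0,0,-0.03],0],
    [[0,0,-0.08],0],
    [[0,0,-0.14],0],
    [[0.03,-0.02,-0.2],0],
    [[0.03,-0.02,-0.22],0],
    [[0.03,-0.02,-0.22],0]
  ],
  "jaw": 0.055
}}

```text
t: 43.18
tool_pos: [0.4579, -0.0888, 0.312]
orientation: [1.31, 2.848, 0.002]
force: [-0.2, -0.6, 0.4]
opening: 0.0551
```

```bash
python3 - <<'E'
from h import *
c,im=snap("wrist","pics/w26.png")
im=cv2.imread("pics/w26.png")
ov(c,im,(.5776,-.0235),220.5,"pics/w26o.png",(200,0,500,224),2.66)
c,im=snap("side","pics/s26.png"); cs=c; cc,im=snap("scene","pics/c26.png")
ov(cs,cv2.imread("pics/s26.png"),(.5776,-.0235),220.5,"pics/s26o.png",(200,160,370,290),4.6)
E
```

```text
(no output)
```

View pics/w26.png

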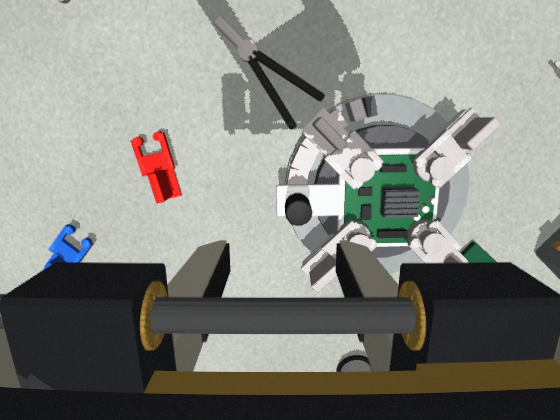

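View pics/s26o.png

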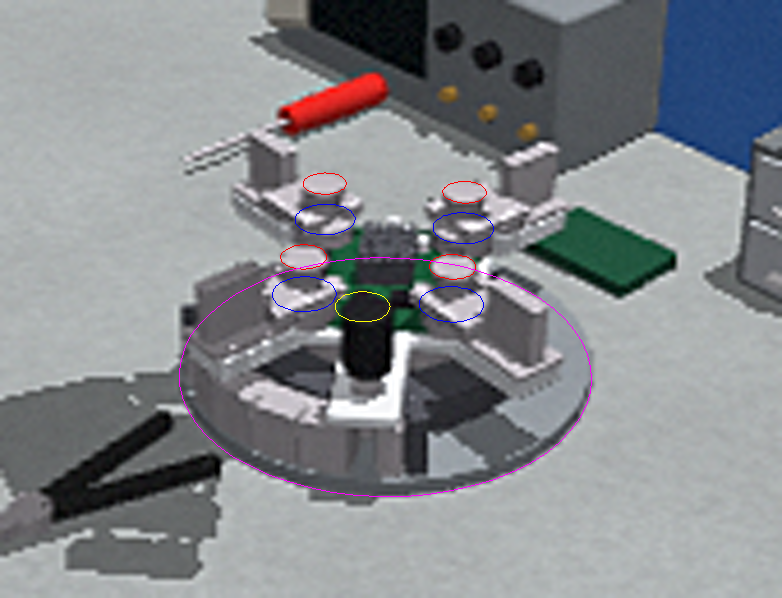

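View pics/c26.png

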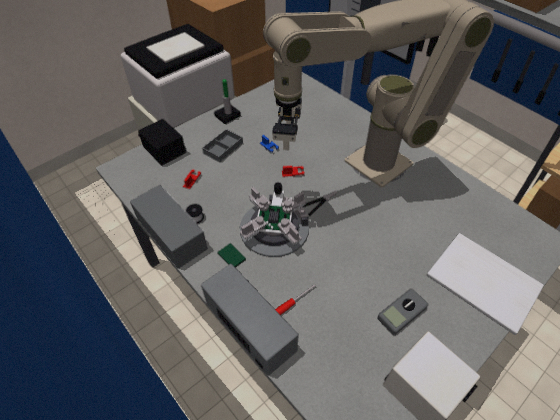

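The overlay at the home knob height of 120 mm matches the knob, the studs match 220.5°, and the four clips are on. Bystanders are in place. Handing in.

```bash
python3 - <<'E'
from h import *
print(ticket.close_job(), monitor.read_state()["t"])
E
```

```text
the job is handed in; nothing more can be done
the job is handed in; nothing more can be done
```

The job is handed in, and every camera and force check I made points to it being complete. No verdict was reported.

- **Loading station:** I carried the knob round to the left end stop, backed off about 2 mm and let the plunger drop into the slot.
- **Clips:** I found four grey clips and pushed one onto each stud. During each push the force rose to 8–9 N and then fell to near zero. On the last clip about 2 N remained. I could not see that clip's fork while pushing, because the tool was half a turn round, but the view from above afterwards showed it home.
- **Test station:** I lifted the plunger, swung the head 63° to the right-hand end and let the plunger drop. The gripper came back to the height it had at home before I released the knob.
- **Last picture:** the knob top lines up with its home height of 120 mm, the studs line up with the test angle, and all four clips look level and home. The pliers, screwdriver, meter, tray, reel and spare board look unmoved.
- **Disagreement:** wrist-camera sideways offsets, taken while hovering above the studs, differed from the arm's readings by 1–3 mm. I rechecked at groove height before each push, or relied on the arm's readings for the last clip.

The last move ended at about 43 s of the 210 s allowed. After hand-in I could no longer read the state.

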